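Hold a glued chocolate box shut in the closing press

ROBOT

A 7-joint arm with a two-finger parallel gripper is mounted at the origin on a cart in front of the work surface, level with it; the furniture and walls round the work are solid. World frame = base frame: x ahead of the robot, y to its left, z up, the work surface at z = 0. Lengths are in m, angles in rad, forces in N, time in s.
With the tool pointing down it reaches from about 0.4 to 0.85 m from the base axis. Payload 6.9 kg.
Tool frame: the origin (TCP) lies on the centre line of the jaws, within the pads' length; the fingertips stand 11 mm ahead of it and the grasp point (between the pads) lies 8 mm behind it; y points along the fingers, x is the direction in which the jaws open and shut, and the axes are right-handed (so a half turn about y gives the same grasp; the last joint's range is limited). The gripper opens to 85 mm and grips with 20 to 120 N. Pads are 22 mm wide; open, the fingers measure 114 mm over their backs; the gripper's body (76 mm by 85 mm) begins 54 mm behind the grasp point. The pads swing forward as they close: fully open they stand 13 mm farther back than shut.
Start: joints at [1.403, 0.507, -0.238, 1.5, 0.126, 1.149, -0.155], TCP at [0.168, -0.602, 0.206] pointing down, gripper open.
Joint ranges: [-3.08, 3.08], [-0.24, 2.05], [-1.43, 1.35], [0, 2.5], [-1.52, 4.66], [0.17, 1.96], [-2.89, 2.89]. Speed limits (rad/s): [2.39, 2.39, 3.14, 3.14, 3.14, 3.14, 3.14].

INTERFACE

Orientations are given as a unit quaternion [w, x, y, z].
In Python, from cell import ctrl gives the robot as it stands.
- The arm moves only by the tool carry_out, never from a script. Its argument "commands" is a list of rows, each a list of 3 entries, a list of its own where there are three numbers: the opening, from -1 (shut) to 1 (fully open), then the shift along the tool's x, y, z in cm, then the turn, a rotation vector about the tool's x, y, z in degrees. A call has 1 to 8 rows; each row shifts and turns the commanded pose from where the row before left it, along the tool's axes as they then stand; what a row does not reach is not made up. A row lasts 1/8 s, in which the tool goes at most 62.5 mm and 10.7 degrees, less where a joint would pass 70% of its speed; a pose out of reach is approached as far as the arm can. A call is refused whole if a number of a shift passes 6.25 or a number of a turn 10.7, either way. A call with a gripper value outside its range is refused whole. The fingers move at their own pace and stop on an object; "grip_force" is the grip in N (left out, the last holds). Time passes only in rows, so rows that do not move let the fingers close. It gives the time, the measured TCP pose, the force and the opening at its end, in the units of the state.
- ctrl.state(): the state, without advancing time (a new reading comes with each control period).
- ctrl.camera(name): name is "side" or "top" or "wrist"; returns (picture, depth): 420x560x3 uint8, red, green, blue; 420x560 float32, m along the optical axis (not along the pixel's ray), 0 where there is no reading.
- ctrl.get_calibration(name): a dict with "fx", "fy", "cx", "cy" (pixels), "extrinsics" (4x4, takes a point from camera to world coordinates). Camera axes: x right, y up, looking along -z (the intrinsics and any distortion apply to the point x, -y, -z); pixel columns grow to the right and rows downward; lengths in m; the calibration is good to about 2 mm. The wrist camera is an equidistant fisheye: a pixel r from the principal point sees the ray r / f radians off the axis. A picture is of the moment at which its call begins: read the wrist's pose just before it. get_calibration takes no time and is no camera call; for the wrist camera it gives the pose at the moment of the call.
- ctrl.finish_job(): hands the job in, once; it reports no verdict.
The state is a dict: "clock": time; "joint_pos": joint angles; "dq": joint speeds; "tau": joint torques, N m; "eef_pos": TCP position; "tcp_rot": TCP orientation; "ft_force": force on the tool from outside, world axes, zero at the start; "wrist_torque": the same for the moment, N m; "gripper_width": finger opening in m.
Only numpy, scipy, OpenCV 4.12 (cv2) and the standard library are available. Lean on these libraries where they do the work, as an engineer would, in place of code of your own. Each camera call takes 0.05 s, during which the arm holds its last target.

TASK

The lid of the small truffle box standing by itself has just been glued: take it up lightly and keep it level, set it down in the corner angles of the press's pulled-out shuttle without dropping or squashing the card, and push the shuttle fully home under the press. Then push the palm knob down until the top of the brass guide lies between the two black grooves on the rod, never driving the upper groove down past the guide, and finish there still holding the knob down so that the sprung foot keeps the lid shut while the glue takes; leave the other goods on the bench where they are.

Things in the scene. Friction and masses are not known exactly. Their poses are not given: they have to be found in the camera images.
- ballotin_mid (a point): Centre, half-way up, of the small card truffle box (ballotin), upright. 44 mm high, tapering from 67 x 90 mm at the lid rim to 48 x 71 mm at the base: parallel fingers meet it only at the rim, 43 mm above its underside (21 mm above this point). 0.15 kg; the card bears up to 50 N from each finger. z up, x across the narrow way (grip along x), y the long way; both ends alike.
- ballotin: The same small truffle box; origin at the centre of its underside, same axes.
- press: Fixed closing press: grey C-frame on a long dark base. Origin on the bench below the plunger axis; z up; y along the base to the end where the shuttle comes out; x to the column (front face 86 mm from the axis, 54 mm wide). Base +-67 mm in x, -77 to +253 in y; rails 24 mm high. Arm over the shuttle 50 mm wide in y, 118 to 160 mm up; top of its brass guide 166 mm up.
- nest (a point): Centre of the nest on the shuttle, on the tray's top face, 22 mm above the bench; axes as the press (the box goes in long way along y; its underside then lies at this height). Four steel corner angles, 8 mm high with flared lips up to 15 mm, leave 55 mm (x) by 78 mm (y) for the box's base; the sides between them are open.
- shuttle_knob (a point): Middle of the black upright pull knob on the shuttle's outer end, 115 mm from the nest centre along +y of the press: 22 mm diameter, from 34 to 74 mm above the bench; this point is 55 mm above the bench. Pinch it from above or push its outer side.
- shuttle (a joint): Travel of the shuttle along -y of the press, in m: 0 = pulled fully out, 0.170 = fully home against its stop, nest under the foot (the nest centre is on the plunger axis). Slides with about 1.5 N and stays where it is left.
- plunger_travel (a joint): Downward travel of the plunger, m: 0 at rest (springs back if let go), stop at 0.036. The foot meets a loaded box's lid at 0.012, then its own spring presses the lid (3 N plus 0.4 N per mm). The lower groove reaches the brass guide's top at 0.018, the upper at 0.028: hold between them, best 0.023, where about 13 N is needed on the knob.
- big_ballotin: Bystander: a larger closed truffle box, 71 x 113 x 51 mm, lying right of the press; leave it.
- ribbon: Bystander: part-used roll of ribbon lying flat, 70 mm diameter, 25 mm high; leave it.
- tin: Bystander: round tin, 70 mm diameter, 36 mm high; leave it.
- scissors: Bystander: scissors lying flat, 140 x 64 x 8 mm, in front of the press; leave them.
- foot: The sprung pressing foot, a 50 x 74 mm plate with a rubber face under the plunger, its face 78 mm above the bench at rest, 12 mm above the lid of a loaded box; its origin lies on the plunger axis 78 mm below the face (at bench level at rest).
- plunger: The black mushroom-shaped palm knob of the plunger, 52 mm diameter; origin at the centre of its top, 242 mm above the bench at rest; sinks with the plunger.
Mind the look-alikes: they are no part of the job. Leave any purple look-alike of the ballotin alone.

How it is judged:
By the outcome, as a careful person would: the job done as asked, in the order asked, and still so for the second after the job is handed in, while the arm keeps its last pose, push and grip.
It also fails if it takes over 67 s, if anything falls off the work surface, if the arm or the gripper's body presses on something with over 40 N, if the wrist force passes 120 N, or if a joint passes its speed limit or range.

## Working session

There is one attempt and no reset: what is moved stays moved. The work goes in short steps, Python scripts to look and compute and a tool call to move; the robot and the scene stay as the last step left them, time stands still between calls to the robot, and variables do not carry over. Pictures are saved under pics/ and viewed, and the job is handed in when it is done.

Besides the shell and the picture viewer there is one more tool, called after "Request:" as a command line: name --argument value ..., lists and objects as JSON in quotes. carry_out: Moves the arm, as the interface text tells. Its arguments: {"type":"object","properties":{"commands":{"type":"array","items":{"type":"array"}},"grip_force":{"type":"number"}},"required":["commands"]}

```bash
mkdir -p pics; ls; cat > h.py <<'E'
import numpy as np, cv2
from cell import ctrl
from scipy.spatial.transform import Rotation as R
np.set_printoptions(precision=4,suppress=True)
def snap(n,f):
    c=ctrl.get_calibration(n); p,d=ctrl.camera(n)
    cv2.imwrite(f'pics/{f}.png',p[:,:,::-1]); np.savez(f'pics/{f}.npz',p=p,d=d,E=c['extrinsics'],k=[c['fx'],c['fy'],c['cx'],c['cy']])
    return c
def pts(f):
    z=np.load(f'pics/{f}.npz'); d=z['d'];fx,fy,cx,cy=z['k'];E=z['E']
    v,u=np.mgrid[:d.shape[0],:d.shape[1]]
    P=np.stack([(u-cx)/fx*d,-(v-cy)/fy*d,-d],-1)
    W=P@E[:3,:3].T+E[:3,3]; W[d==0]=np.nan
    return z['p'],W
E
python3 - <<'E'
from h import *
for n in ['side','top']:
    c=snap(n,n+'0'); print(n,{k:(np.array(v) if k!='extrinsics' else np.array(v)) for k,v in c.items()})
print(ctrl.state())
E
```

```text
pics
side {'fx': array(447.8559), 'fy': array(447.8559), 'cx': array(276.4181), 'cy': array(205.5969), 'extrinsics': array([[-0.87  ,  0.245 , -0.4279, -0.1322],
       [-0.4929, -0.4151,  0.7647,  1.2523],
       [ 0.0098,  0.8762,  0.4819,  0.9061],
       [ 0.    ,  0.    ,  0.    ,  1.    ]])}
top {'fx': array(435.6103), 'fy': array(435.6103), 'cx': array(278.5667), 'cy': array(213.0285), 'extrinsics': array([[ 0.0146,  0.9925, -0.1214,  0.3778],
       [-0.9998,  0.0125, -0.0179,  0.0751],
       [-0.0163,  0.1216,  0.9924,  1.4464],
       [ 0.    ,  0.    ,  0.    ,  1.    ]])}
{'clock': 0.1, 'joint_pos': array([ 1.4035,  0.5082, -0.2375,  1.501 ,  0.1257,  1.1489, -0.1548]), 'dq': array([-0.002 , -0.0005,  0.0009, -0.0032, -0.0006, -0.0005,  0.0002]), 'tau': array([ -0.004 , -62.1839,  -2.1944, -25.0201,   0.0125,   0.008 ,
        -0.    ]), 'eef_pos': array([ 0.1682, -0.6014,  0.2055]), 'tcp_rot': array([ 0.5637, -0.563 ,  0.4278, -0.4269]), 'ft_force': array([-0.4197,  0.3562, -0.2601]), 'wrist_torque': array([-0.0187,  0.04  , -0.0024]), 'gripper_width': 0.0858650858545442}
```

View pics/side0.png

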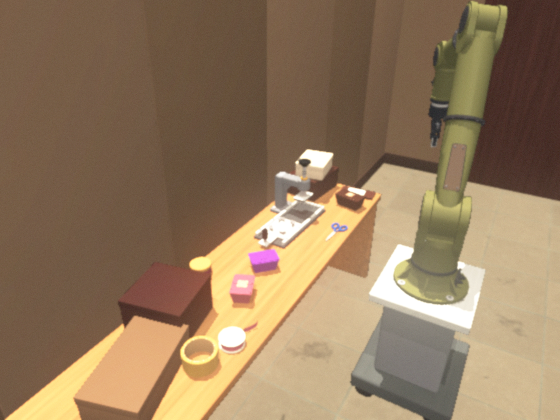

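View pics/top0.png

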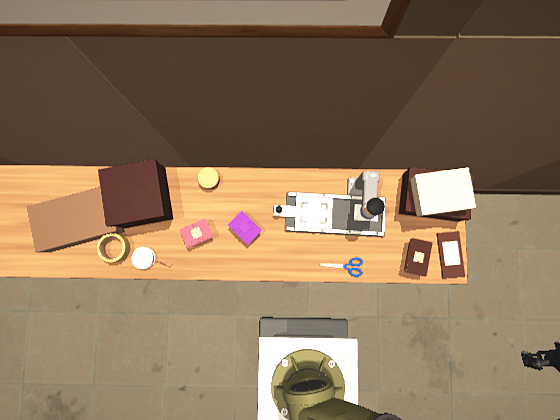

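Top view: the pink box is at (196,233), its purple look-alike at (245,228), the shuttle knob at (278,210) and the palm knob at (375,206). Next I measure these with depth.

```bash
python3 - <<'E'
from h import *
p,W=pts('top0')
for n,(u,v) in dict(pink=(196,232),purple=(245,228),knob=(278,210),palm=(375,205),bench=(300,255),nest=(314,213),baseL=(288,232),baseR=(382,235)).items(): print(n,W[v,u],p[v,u])
# crop
c=p[150:290,160:480,::-1]; cv2.imwrite('pics/c1.png',cv2.resize(c,None,fx=2.5,fy=2.5,interpolation=cv2.INTER_CUBIC))
# pink mask
hsv=cv2.cvtColor(p,cv2.COLOR_RGB2HSV)
z=W[...,2]
roi=np.zeros(z.shape,bool); roi[210:255,170:222]=1
m=roi&(z>0.030)
print(m.sum(),np.nanmedian(z[m])); q=W[m]
(c,s,a)=cv2.minAreaRect((q[:,:2]*1000).astype(np.float32)); print(c,s,a,q.mean(0))
# press frame: high arm points
roi=np.zeros(z.shape,bool); roi[165:240,270:395]=1
for lo,hi in [(0.01,0.03),(0.03,0.09),(0.1,0.17),(0.2,0.26)]:
    m=roi&(z>lo)&(z<hi); q=W[m]
    if len(q)>5: print(lo,hi,len(q),cv2.minAreaRect((q[:,:2]*1000).astype(np.float32)),q.mean(0))
E
```

```text
pink [0.4838 0.3659 0.0483] [254 234 179]
purple [0.4993 0.2084 0.0431] [225 104 231]
knob [0.5558 0.1019 0.0707] [69 61 61]
palm [ 0.5521 -0.1726  0.2347] [70 63 62]
bench [ 0.4161  0.0282 -0.0056] [250 195 127]
nest [ 0.5533 -0.0156  0.0247] [255 255 255]
baseL [ 0.4918  0.0689 -0.0029] [251 173 109]
baseR [ 0.4839 -0.237   0.0248] [255 250 233]
592 0.044159303441235864
(505.6671447753906, 385.57476806640625) (127.86418151855469, 106.21436309814453) 24.559925079345703 [0.4811 0.3678 0.0442]
0.01 0.03 2676 ((598.2464599609375, -74.38426208496094), (414.8008117675781, 231.13763427734375), 89.39810180664062) [ 0.5645 -0.0498  0.019 ]
0.03 0.09 473 ((603.330810546875, -72.24530029296875), (217.5540313720703, 407.0214538574219), 0.13664381206035614) [ 0.6218 -0.0939  0.0567]
0.1 0.17 633 ((595.7431640625, -175.52066040039062), (53.45562744140625, 144.3719940185547), 89.16062927246094) [ 0.6078 -0.17    0.1515]
0.2 0.26 263 ((548.3555297851562, -173.25315856933594), (50.32038116455078, 48.92213821411133), 23.289470672607422) [ 0.5475 -0.172   0.2382]
```

View pics/c1.png

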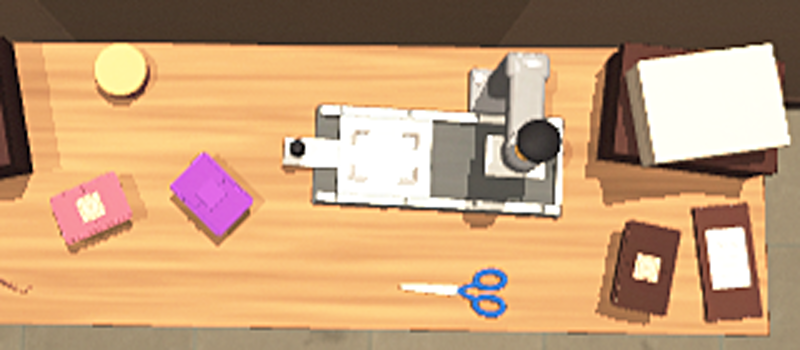

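```bash
python3 - <<'E'
from h import *
p,W=pts('top0')
s=ctrl.state(); q=s['tcp_rot']; print(R.from_quat(q[[1,2,3,0]]).as_matrix())
def crop(u0,u1,v0,v1,k,n): cv2.imwrite(f'pics/{n}.png',cv2.resize(p[v0:v1,u0:u1,::-1],None,fx=k,fy=k,interpolation=cv2.INTER_CUBIC))
crop(170,230,210,255,12,'c2'); crop(268,398,165,245,6,'c3')
E
```

```text
[[ 0.2694 -0.0005  0.963 ]
 [-0.963   0.0015  0.2694]
 [-0.0016 -1.     -0.0001]]
```

View pics/c2.png

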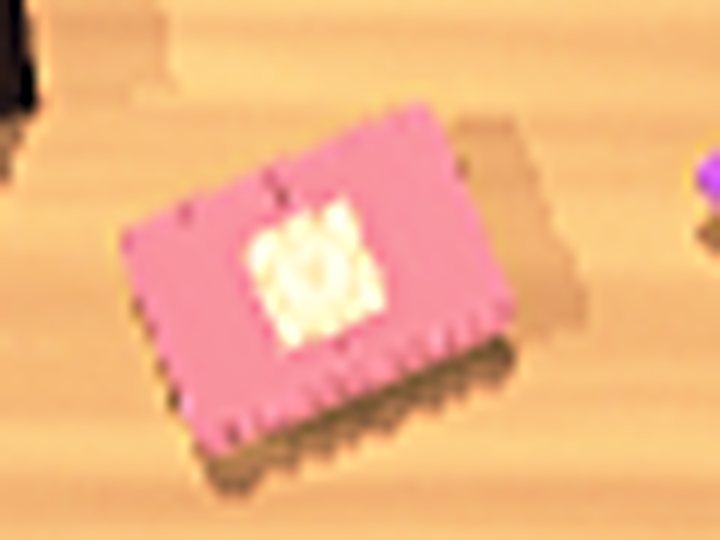

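View pics/c3.png

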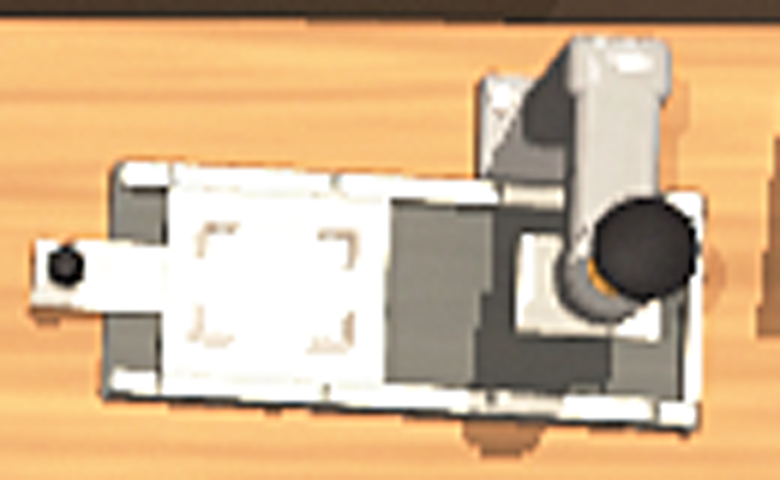

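```bash
cat >> h.py <<'E'
def ray(f,uv,zp):
    z=np.load(f'pics/{f}.npz');fx,fy,cx,cy=z['k'];E=z['E']; uv=np.atleast_2d(uv).astype(float)
    d=np.stack([(uv[:,0]-cx)/fx,-(uv[:,1]-cy)/fy,-np.ones(len(uv))],-1)@E[:3,:3].T
    return E[:3,3]+d*((zp-E[2,3])/d[:,2])[:,None]
def cr(xy,u0,v0,k): return (np.array(xy,float)+.5)/k-.5+[u0,v0]
E
python3 - <<'E'
from h import *
b=ray('top0',cr([(122,235),(430,105),(515,305),(200,450)],170,210,12),.044)
print(b, b.mean(0)); e=[np.diff(np.vstack([b,b[:1]]),axis=0)[i] for i in range(4)]
for v in e: print(np.linalg.norm(v),np.degrees(np.arctan2(v[1],v[0])))
C=lambda l,z: ray('top0',cr(l,268,165,6),z)
k=C([(67,265)],.074);pl=C([(646,248)],.242);print('knob',k,'palm',pl)
n=C([(200,225),(355,232),(352,352),(193,347)],.033);print('nest',n,n.mean(0))
r=C([(115,165),(705,195),(697,425),(105,392)],.024);print('base',r,np.diff(np.vstack([r,r[:1]]),axis=0))
v=(k-pl)[0];print(np.linalg.norm(v[:2]),np.degrees(np.arctan2(v[1],v[0])))
E
```

```text
[[0.4928 0.4202 0.044 ]
 [0.5292 0.338  0.044 ]
 [0.4753 0.3131 0.044 ]
 [0.4351 0.3967 0.044 ]] [0.4831 0.367  0.044 ]
0.08987879607933688 -66.1262429561851
0.059334174332179496 -155.23243971914104
0.09269841440751206 115.65430916809206
0.06223471507553542 22.170970205988823
knob [[0.5594 0.0995 0.074 ]] palm [[ 0.5484 -0.1717  0.242 ]]
nest [[ 0.5878  0.028   0.033 ]
 [ 0.5849 -0.0565  0.033 ]
 [ 0.5192 -0.055   0.033 ]
 [ 0.5208  0.0312  0.033 ]] [ 0.5531 -0.0131  0.033 ]
base [[ 0.622   0.0748  0.024 ]
 [ 0.6091 -0.249   0.024 ]
 [ 0.4827 -0.2428  0.024 ]
 [ 0.4964  0.0787  0.024 ]] [[-0.0129 -0.3238  0.    ]
 [-0.1264  0.0062  0.    ]
 [ 0.0137  0.3215  0.    ]
 [ 0.1256 -0.0039  0.    ]]
0.2715064007413789 87.6884637618261
```

```bash
python3 - <<'E'
from h import *
p,W=pts('top0')
for u,v in [(440,190),(412,200),(135,190),(450,250),(370,180),(110,245)]: print(W[v,u])
E
```

```text
[ 0.612  -0.3845  0.1506]
[ 0.5906 -0.3187  0.0871]
[0.6075 0.548  0.1141]
[ 0.439  -0.4619  0.0071]
[ 0.6386 -0.1743  0.1579]
[0.4402 0.6617 0.0012]
```

Request:
carry_out --commands '[[1,[0,-6,0],[0,0,0]],[1,[0,-5.5,0],[0,0,0]],[1,[-0.3,0,6.07],[0,-5.58,0]],[1,[-0.3,0,6.07],[0,-5.58,0]],[1,[-0.3,0,6.07],[0,-5.58,0]],[1,[-0.3,0,6.07],[0,-5.58,0]],[1,[-0.3,0,6.07],[0,-5.58,0]]]' --grip_force 25

```text
clock: 0.98
eef_pos: [0.4314, -0.4519, 0.3206]
tcp_rot: [0.65, -0.65, 0.278, -0.278]
ft_force: [0.1, -0.8, 0.5]
gripper_width: 0.0855
```

Request:
carry_out --commands '[[1,[-0.3,0,6.07],[0,-5.58,0]],[1,[-0.3,0,6.07],[0,-5.58,0]],[1,[-0.3,0,6.07],[0,-5.58,0]],[1,[-0.3,0,6.07],[0,-5.58,0]],[1,[-0.3,0,6.07],[0,-5.58,0]],[1,[-0.3,0,6.07],[0,-5.58,0]],[1,[-0.3,0,6.07],[0,-5.58,0]],[1,[-0.3,0,6.07],[0,-5.58,0]]]'

```text
clock: 1.98
eef_pos: [0.6238, -0.0186, 0.3206]
tcp_rot: [0.707, -0.707, 0.011, -0.01]
ft_force: [0.3, -0.5, -0.2]
gripper_width: 0.0852
```

Request:
carry_out --commands '[[1,[-0.3,0,6.07],[0,-5.58,0]],[1,[-0.3,0,6.07],[0,-5.58,0]],[1,[-0.3,0,6.07],[0,-5.58,0]],[1,[-0.3,0,6.07],[0,-5.58,0]],[1,[-0.3,0,6.07],[0,-5.58,0]],[1,[-0.3,0,6.07],[0,-5.58,0]],[1,[-0.3,0,6.07],[0,-5.58,0]]]'

```text
clock: 2.85
eef_pos: [0.4956, 0.3787, 0.3206]
tcp_rot: [-0.67, 0.67, 0.226, -0.227]
ft_force: [1.2, 0.0, 0.1]
gripper_width: 0.0855
```

Request:
carry_out --commands '[[1,[-1,6,0],[0,6.5,0]],[1,[-1,6,0],[0,6.5,0]],[1,[0,0,0],[0,0,0]]]'

```text
clock: 3.22
eef_pos: [0.4777, 0.3628, 0.1972]
tcp_rot: [-0.689, 0.693, 0.146, -0.152]
ft_force: [1.0, -0.7, -0.2]
gripper_width: 0.0856
```

```bash
python3 - <<'E'
from h import *
s=ctrl.state();print(s['clock'],s['eef_pos'],R.from_quat(s['tcp_rot'][[1,2,3,0]]).as_matrix(),s['joint_pos'],np.abs(s['dq']).max())
print(snap('wrist','w1'))
E
```

```text
3.225 [0.4777 0.3628 0.1972] [[ 0.9112 -0.0069 -0.4119]
 [ 0.4118 -0.0074  0.9112]
 [-0.0093 -0.9999 -0.0039]] [-0.2316  0.5591 -0.7657  1.5695  0.4062  1.1894 -0.6536] 0.1782851705648326
{'fx': 325.19226210127806, 'fy': 325.19226210127806, 'cx': 281.35723933672557, 'cy': 209.33865933589254, 'extrinsics': array([[ 0.9113, -0.3942, -0.1185,  0.4472],
       [ 0.4116,  0.8666,  0.282 ,  0.4345],
       [-0.0085, -0.3058,  0.9521,  0.3638],
       [ 0.    ,  0.    ,  0.    ,  1.    ]])}
```

View pics/w1.png

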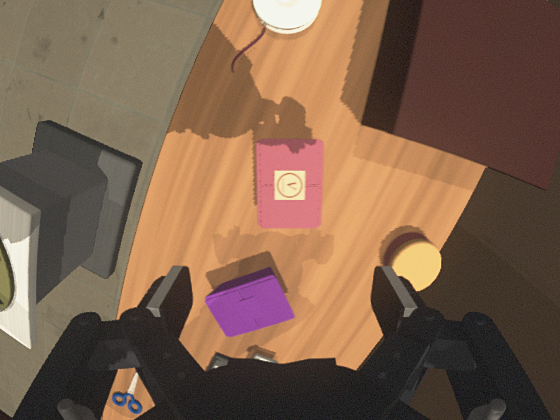

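Wrist view: the pink lid's corners are at about (257,140), (323,139), (322,227) and (257,227), nearly square to the image. The purple box is at (250,303).

```bash
cat >> h.py <<'E'
def wray(f,uv,zp):
    z=np.load(f'pics/{f}.npz');fx,fy,cx,cy=z['k'];E=z['E']; uv=np.atleast_2d(uv).astype(float)
    a=uv-[cx,cy]; r=np.linalg.norm(a,axis=1); th=r/fx
    d=np.stack([a[:,0]/r*np.sin(th),-a[:,1]/r*np.sin(th),-np.cos(th)],-1)@E[:3,:3].T
    return E[:3,3]+d*((zp-E[2,3])/d[:,2])[:,None]
def wcrop(f,u0,u1,v0,v1,k,n):
    p=np.load(f'pics/{f}.npz')['p']; cv2.imwrite(f'pics/{n}.png',cv2.resize(p[v0:v1,u0:u1,::-1],None,fx=k,fy=k,interpolation=cv2.INTER_CUBIC))
E
python3 - <<'E'
from h import *
wcrop('w1',240,340,125,245,5,'c4')
b=wray('w1',[(257,140),(323,139),(322,227),(257,227)],.044)
print(b,b.mean(0))
for v in np.diff(np.vstack([b,b[:1]]),axis=0): print(np.linalg.norm(v),np.degrees(np.arctan2(v[1],v[0])))
E
```

```text
[[0.4358 0.3951 0.044 ]
 [0.4944 0.423  0.044 ]
 [0.5342 0.3397 0.044 ]
 [0.4717 0.3113 0.044 ]] [0.484  0.3672 0.044 ]
0.0649470511775665 25.44933163094221
0.09233171062608873 -64.47790660598322
0.06864954578362718 -155.56517403538385
0.0911862452389697 113.20277553703741
```

View pics/c4.png

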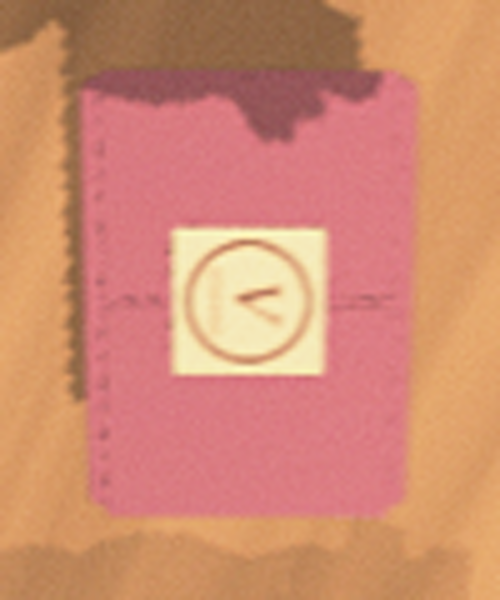

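Request:
carry_out --commands '[[1,[0.75,5,0.1],[0,0,0]],[1,[0,4.5,0],[0,0,0]],[1,[0,0,0],[0,0,0]]]'

```text
clock: 3.65
eef_pos: [0.4873, 0.3701, 0.1064]
tcp_rot: [-0.691, 0.691, 0.148, -0.149]
ft_force: [0.3, 0.1, 0.5]
gripper_width: 0.0852
```

```bash
python3 - <<'E'
from h import *
s=ctrl.state();M=R.from_quat(s['tcp_rot'][[1,2,3,0]]).as_matrix();print(s['clock'],s['eef_pos'],M,np.abs(s['dq']).max())
print(M.T@(np.array([.484,.367,.028])-s['eef_pos'])*100)
snap('wrist','w2')
E
```

```text
3.65 [0.4873 0.3701 0.1064] [[ 0.9115 -0.0011 -0.4112]
 [ 0.4112 -0.0006  0.9115]
 [-0.0013 -1.     -0.0001]] 0.052145276903405764
[-0.4205  7.8356 -0.1441]
```

View pics/w2.png

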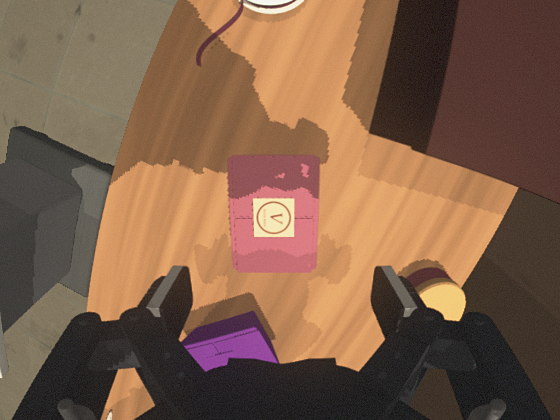

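Wrist view: lid sticker centre at (274,217), lid edges at x≈229 and 319, rows 155 to 271. The tin is off to the right at (440,295).

```bash
python3 - <<'E'
from h import *
print(wray('w2',[(274,217.5)],.044), wray('w1',[(290,185)],.044))
b=wray('w2',[(228.5,155.5),(319.5,155.5),(316,271.5),(234,271.5)],.044); print(b.mean(0))
for v in np.diff(np.vstack([b,b[:1]]),axis=0): print(np.linalg.norm(v),np.degrees(np.arctan2(v[1],v[0])))
print(ray('top0',[(208,177)],.036))
E
```

```text
[[0.4834 0.3663 0.044 ]] [[0.4844 0.3669 0.044 ]]
[0.4835 0.3667 0.044 ]
0.06494133550248914 24.116861284085633
0.09242614012725697 -65.37654676174245
0.06580601024541954 -155.563630927926
0.09278950191794162 114.0881741945674
[[0.6674 0.3356 0.036 ]]
```

Request:
carry_out --commands '[[1,[-0.45,4,-0.15],[0,0,0]],[1,[0,2.7,0],[0,0,0]],[1,[0,1.0,0],[0,0,0]],[1,[0,0,0],[0,0,0]]]'

```text
clock: 4.2
eef_pos: [0.4841, 0.368, 0.0312]
tcp_rot: [0.692, -0.691, -0.149, 0.148]
ft_force: [-0.3, -0.5, 0.3]
gripper_width: 0.0853
```

```bash
python3 - <<'E'
from h import *
s=ctrl.state();M=R.from_quat(s['tcp_rot'][[1,2,3,0]]).as_matrix();print(s['clock'],s['eef_pos'],s['ft_force'])
print(M.T@(np.array([.4836,.3666,.028])-s['eef_pos'])*100)
snap('wrist','w3')
E
```

```text
4.2 [0.4841 0.368  0.0312] [-0.3264 -0.4801  0.2844]
[-0.1048  0.316  -0.1114]
```

View pics/w3.png

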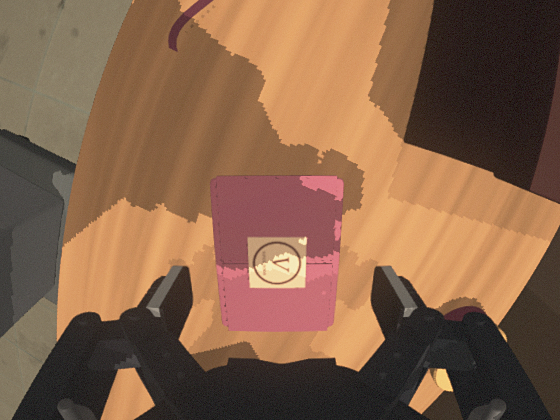

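Request:
carry_out --commands '[[1,[-0.1,0.3,-0.1],[0,0,0]],[0.6,[0,0,0],[0,0,0]],[0.3,[0,0,0],[0,0,0]],[0,[0,0,0],[0,0,0]],[-1,[0,0,0],[0,0,0]],[-1,[0,0,0],[0,0,0]]]' --grip_force 25

```text
clock: 5.0
eef_pos: [0.4824, 0.3656, 0.0263]
tcp_rot: [0.691, -0.691, -0.148, 0.148]
ft_force: [-0.5, -0.6, 0.4]
gripper_width: 0.0067
```

```bash
python3 - <<'E'
from h import *
s=ctrl.state();print(s['clock'],s['eef_pos'],s['ft_force'],s['gripper_width'])
snap('wrist','w4')
E
```

```text
5.0 [0.4824 0.3656 0.0263] [-0.4987 -0.5838  0.4389] 0.006741862825246737
```

View pics/w4.png

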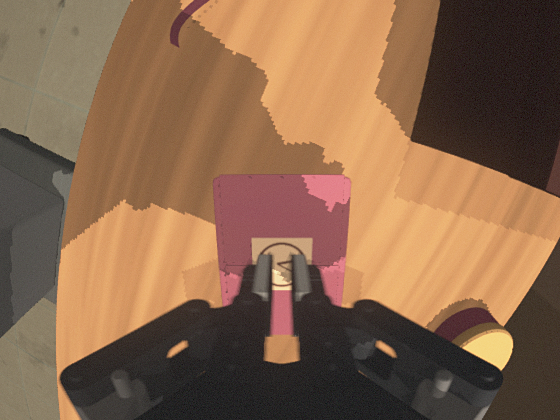

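```bash
python3 - <<'E'
from h import *
def wp(f,u,v):
    z=np.load(f'pics/{f}.npz');fx,fy,cx,cy=z['k'];E=z['E'];d=z['d'][v,u]
    a=np.array([u-cx,v-cy]);r=np.linalg.norm(a);th=r/fx
    P=np.array([a[0]/r*np.tan(th)*d,-a[1]/r*np.tan(th)*d,-d]); return E[:3,:3]@P+E[:3,3],d
for f,u,v in [('w4',240,200),('w4',330,220),('w4',150,180),('w4',265,265),('w4',300,265),('w4',230,290),('w4',330,290),('w3',180,280),('w3',380,280),('w3',277,220),('w3',120,150),('w3',280,320)]: print(f,u,v,*wp(f,u,v))
print(np.load('pics/w4.npz')['E'])
wcrop('w4',180,380,160,360,4,'c5')
c=snap('side','s1');wcrop('s1',180,320,220,340,5,'c6')
E
```

```text
w4 240 200 [0.4505 0.3895 0.0453] 0.15375777
w4 330 220 [0.4945 0.3978 0.0441] 0.1580865
w4 150 180 [ 0.391   0.3635 -0.0007] 0.19734862
w4 265 265 [0.4715 0.3731 0.0663] 0.14083137
w4 300 265 [0.4855 0.3794 0.0662] 0.14094162
w4 230 290 [0.4638 0.3408 0.0453] 0.16881116
w4 330 290 [0.513  0.3622 0.0441] 0.17015469
w3 180 280 [0.4415 0.3591 0.0825] 0.13048689
w3 380 280 [0.5196 0.3928 0.0806] 0.13303015
w3 277 220 [0.473  0.3882 0.0447] 0.16257098
w3 120 150 [ 0.3636  0.3748 -0.0014] 0.19635586
w3 280 320 [0.4991 0.3336 0.0462] 0.17941542
[[ 0.912  -0.3908 -0.1245  0.451 ]
 [ 0.4101  0.8695  0.2751  0.436 ]
 [ 0.0008 -0.302   0.9533  0.1932]
 [ 0.      0.      0.      1.    ]]
```

View pics/c5.png

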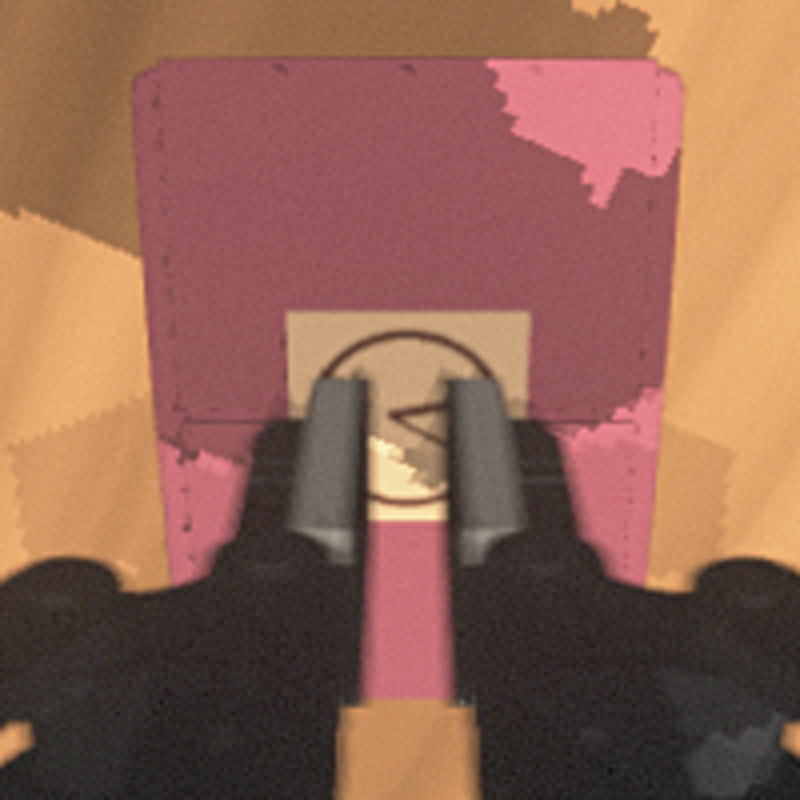

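View pics/c6.png

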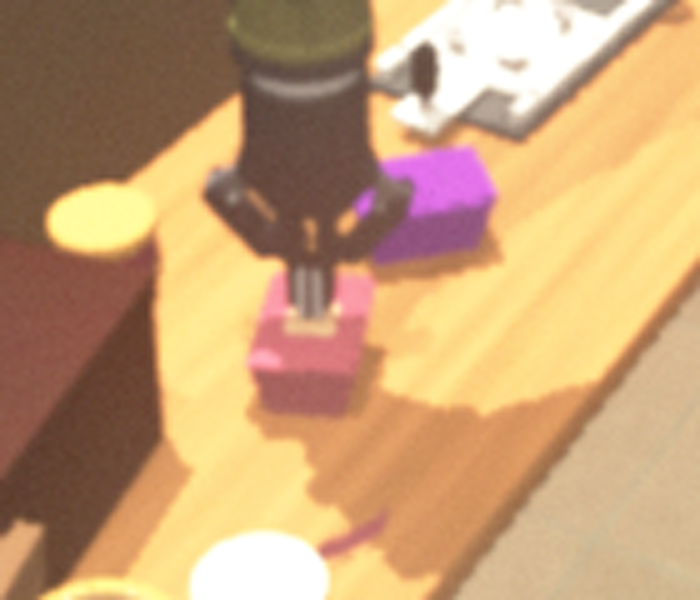

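```bash
python3 - <<'E'
from h import *
z=np.load('pics/w4.npz');fx,fy,cx,cy=z['k'];E=z['E']
s=ctrl.state();M=R.from_quat(s['tcp_rot'][[1,2,3,0]]).as_matrix()
def wp(z,u,v):
    d=z['d'][v,u];a=np.array([u-cx,v-cy]);r=np.linalg.norm(a);th=r/fx
    return z['E'][:3,:3]@np.array([a[0]/r*np.tan(th)*d,-a[1]/r*np.tan(th)*d,-d])+z['E'][:3,3]
for v in range(245,312,4):
    w=wp(z,263,v); print(v,w,M.T@(w-s['eef_pos'])*1000)
z=np.load('pics/w3.npz')
print()
for v in range(255,320,6):
    w=wp(z,383,v); print(v,w,M.T@(w-np.array([.4841,.368,.0312]))*1000)
print(M.T@(E[:3,3]-s['eef_pos']),s)
E
```

```text
245 [0.4695 0.3731 0.0464] [ -8.6904 -20.1406  12.248 ]
249 [0.4705 0.3706 0.0451] [ -8.8167 -18.8398   9.4806]
253 [0.4714 0.3684 0.0449] [ -8.8807 -18.5886   7.1452]
257 [0.4704 0.3725 0.0581] [ -8.1112 -31.8112  11.3436]
261 [0.4706 0.3724 0.0619] [ -7.9249 -35.5539  11.1544]
265 [0.4709 0.3722 0.0652] [ -7.7609 -38.922   10.8614]
269 [0.4711 0.3723 0.069 ] [ -7.5716 -42.6743  10.8533]
273 [0.4712 0.3725 0.0727] [ -7.3824 -46.4034  10.9254]
277 [0.4716 0.372  0.0751] [ -7.2749 -48.8288  10.3529]
281 [0.4716 0.3725 0.0792] [ -7.0582 -52.9464  10.8182]
285 [0.4717 0.3725 0.0824] [ -6.9038 -56.0704  10.7971]
289 [0.4719 0.3725 0.0853] [ -6.7618 -58.9842  10.7237]
293 [0.472  0.3725 0.0881] [ -6.6276 -61.7626  10.6358]
297 [0.4717 0.3739 0.093 ] [ -6.3487 -66.718   12.0314]
301 [0.4717 0.3743 0.0962] [ -6.1836 -69.9136  12.397 ]
305 [0.4722 0.3733 0.0972] [ -6.1634 -70.9195  11.3457]
309 [0.4719 0.3743 0.1011] [ -5.9494 -74.8057  12.3301]

255 [0.4523 0.4382 0.1981] [  -0.1534 -166.9324   77.0693]
261 [ 0.5597  0.3758 -0.0002] [ 72.16    31.4186 -23.9105]
267 [0.5212 0.3966 0.0739] [ 
[... 312 characters left out ...]
0.5228 0.3865 0.088 ] [ 42.8464 -56.7635   0.9853]
309 [0.5237 0.3844 0.0892] [ 42.8419 -58.0087  -1.2616]
315 [0.5245 0.3825 0.0907] [ 42.7608 -59.4765  -3.3552]
[ 0.0003 -0.1669  0.0772] {'clock': 5.1, 'joint_pos': array([-0.2979,  0.737 , -0.6544,  1.7623,  0.5791,  0.8441, -0.8014]), 'dq': array([ 0.0004,  0.0018, -0.0014, -0.0005, -0.0005, -0.002 ,  0.0017]), 'tau': array([  0.0017, -64.8608, -10.0054, -17.2772,   0.0104,   0.0022,
         0.0003]), 'eef_pos': array([0.4824, 0.3655, 0.0263]), 'tcp_rot': array([ 0.6914, -0.6913, -0.1484,  0.1484]), 'ft_force': array([ 0.6647,  0.8526, -0.1783]), 'wrist_torque': array([-0.0056,  0.0094, -0.012 ]), 'gripper_width': -8.499029268839335e-05}
```

The reported TCP sits about 41 mm beyond where the fingers really are: the wrist depth puts the shut tips at z≈0.056 with eef z = 0.026. The jaws shut in air above the lid and touched nothing. I'll open again and use tip z = eef z + 0.030 when shut, or + 0.042 when open.

Request:
carry_out --commands '[[1,[0,0,0],[0,0,0]],[1,[0,0,0],[0,0,0]],[1,[0,0,0],[0,0,0]],[1,[0,0,0],[0,0,0]],[1,[0,0,0],[0,0,0]],[1,[0,0,0],[0,0,0]]]'

```text
clock: 5.85
eef_pos: [0.4824, 0.3655, 0.0263]
tcp_rot: [0.691, -0.691, -0.148, 0.148]
ft_force: [0.4, -0.2, 0.6]
gripper_width: 0.0854
```

```bash
python3 - <<'E'
from h import *
s=ctrl.state();M=R.from_quat(s['tcp_rot'][[1,2,3,0]]).as_matrix();print(s['clock'],s['eef_pos'],s['gripper_width'])
print(M.T@(np.array([.4836,.3666,-.012])-s['eef_pos'])*100)
E
```

```text
5.85 [0.4824 0.3655 0.0263] 0.08543097736481477
[0.149  3.8299 0.0504]
```

Request:
carry_out --commands '[[1,[0.15,0.7,0.05],[0,0,0]],[1,[0,0.7,0],[0,0,0]],[1,[0,0,0],[0,0,0]]]'

```text
clock: 6.22
eef_pos: [0.4832, 0.3661, 0.0113]
tcp_rot: [-0.691, 0.692, 0.148, -0.149]
ft_force: [0.4, 0.5, 0.1]
gripper_width: 0.0853
```

Request:
carry_out --commands '[[1,[0,0.8,0],[0,0,0]],[1,[0,0.8,0],[0,0,0]],[1,[0,0.8,0],[0,0,0]],[1,[0,0,0],[0,0,0]]]'

```text
clock: 6.72
eef_pos: [0.4832, 0.3662, -0.0126]
tcp_rot: [-0.691, 0.692, 0.148, -0.149]
ft_force: [0.0, -0.3, -0.3]
gripper_width: 0.0852
```

```bash
python3 - <<'E'
from h import *
s=ctrl.state();print(s['clock'],s['eef_pos'],s['ft_force'],s['gripper_width'])
snap('wrist','w5')
E
```

```text
6.725 [ 0.4832  0.3662 -0.0126] [ 0.0283 -0.3059 -0.2642] 0.08524147688605437
```

View pics/w5.png

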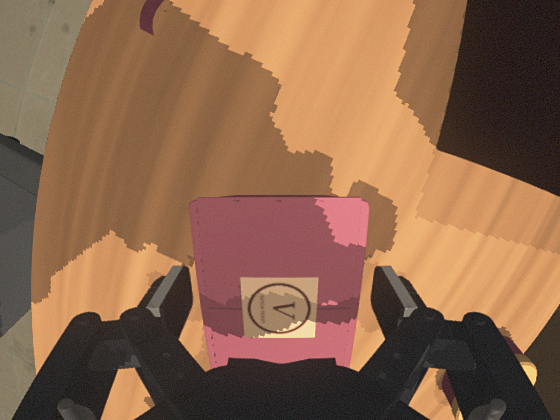

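Wrist view: the pads, at x≈190 and 372, now stand either side of the lid (192 to 368), with the sticker centre at (279,307). I'm closing the jaws.

Request:
carry_out --commands '[[0.7,[0,0,0],[0,0,0]],[0.4,[0,0,0],[0,0,0]],[0.1,[0,0,0],[0,0,0]],[-0.2,[0,0,0],[0,0,0]],[-0.5,[0,0,0],[0,0,0]]]' --grip_force 25

```text
clock: 7.4
eef_pos: [0.4837, 0.3667, -0.0111]
tcp_rot: [0.691, -0.691, -0.149, 0.148]
ft_force: [-1.4, -0.9, 5.4]
gripper_width: 0.0659
```

```bash
python3 - <<'E'
from h import *
s=ctrl.state();print(s['clock'],s['eef_pos'],s['ft_force'],s['gripper_width'])
snap('wrist','w6')
E
```

```text
7.4 [ 0.4837  0.3667 -0.0111] [-1.4299 -0.8858  5.4054] 0.06588372018468033
```

View pics/w6.png

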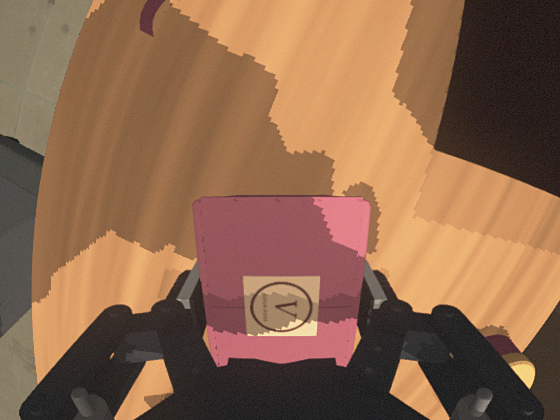

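Request:
carry_out --commands '[[-0.5,[0,-0.8,0],[0,0,0]],[-0.5,[0,-2,0],[0,0,0]],[-0.5,[0,-3.5,0],[0,0,0]],[-0.5,[0,-3.5,0],[0,0,0]],[-0.5,[0,-2.2,0],[0,0,0]],[-0.5,[0,0,0],[0,0,0]]]'

```text
clock: 8.2
eef_pos: [0.4845, 0.3677, 0.111]
tcp_rot: [0.692, -0.691, -0.15, 0.147]
ft_force: [-0.4, 0.3, -2.1]
gripper_width: 0.0654
```

```bash
cat >> h.py <<'E'
def plan(tx,ty,tyaw,n):
    s=ctrl.state();M=R.from_quat(s['tcp_rot'][[1,2,3,0]]).as_matrix();p=s['eef_pos']
    y=np.arctan2(M[1,0],M[0,0]);print(s['clock'],p,np.degrees(y),s['ft_force'],s['gripper_width'],'ydir',M[:,1])
    D=np.array([tx,ty])-p[:2]; dy=np.radians(tyaw)-y
    for i in range(n):
        a=y+dy*i/n; c,sn=np.cos(a),np.sin(a); d=D/n*100
        print(np.round([d@[c,sn],d@[-sn,c],-np.degrees(dy)/n],2))
E
python3 - <<'E'
from h import *
plan(.44,-.09,-2.4,11)
E
```

```text
8.2 [0.4845 0.3677 0.111 ] 24.22181792725503 [-0.4491  0.298  -2.1094] 0.06535641343025254 ydir [ 0.0034  0.0028 -1.    ]
[-2.08 -3.63  2.42]
[-1.92 -3.71  2.42]
[-1.76 -3.79  2.42]
[-1.6  -3.86  2.42]
[-1.44 -3.93  2.42]
[-1.27 -3.98  2.42]
[-1.1  -4.03  2.42]
[-0.93 -4.08  2.42]
[-0.76 -4.11  2.42]
[-0.58 -4.14  2.42]
[-0.41 -4.16  2.42]
```

Request:
carry_out --commands '[[-0.5,[-2.08,0,-3.63],[0,2.42,0]],[-0.5,[-1.92,0,-3.71],[0,2.42,0]],[-0.5,[-1.76,0,-3.79],[0,2.42,0]],[-0.5,[-1.6,0,-3.86],[0,2.42,0]],[-0.5,[-1.44,0,-3.93],[0,2.42,0]],[-0.5,[-1.27,0,-3.98],[0,2.42,0]]]'

```text
clock: 8.95
eef_pos: [0.4586, 0.1153, 0.1077]
tcp_rot: [-0.705, 0.705, 0.059, -0.06]
ft_force: [0.0, 0.2, -1.0]
gripper_width: 0.0659
```

Request:
carry_out --commands '[[-0.5,[-1.1,0,-4.03],[0,2.42,0]],[-0.5,[-0.93,0,-4.08],[0,2.42,0]],[-0.5,[-0.76,0,-4.11],[0,2.42,0]],[-0.5,[-0.58,0,-4.14],[0,2.42,0]],[-0.5,[-0.41,0,-4.16],[0,2.42,0]],[-0.5,[0,0,0],[0,0,0]]]'

```text
clock: 9.7
eef_pos: [0.4376, -0.0946, 0.1074]
tcp_rot: [-0.707, 0.707, -0.018, 0.016]
ft_force: [0.5, 0.9, -1.1]
gripper_width: 0.0657
```

```bash
python3 - <<'E'
from h import *
snap('wrist','w7'); plan(.555,-.013,-2.4,1)
E
```

```text
9.75 [ 0.4382 -0.0924  0.1077] -2.578950378075305 [-0.0705 -0.0162 -0.8962] 0.06529349835111885 ydir [-0.0013  0.0002 -1.    ]
[11.31  8.46 -0.18]
```

View pics/w7.png

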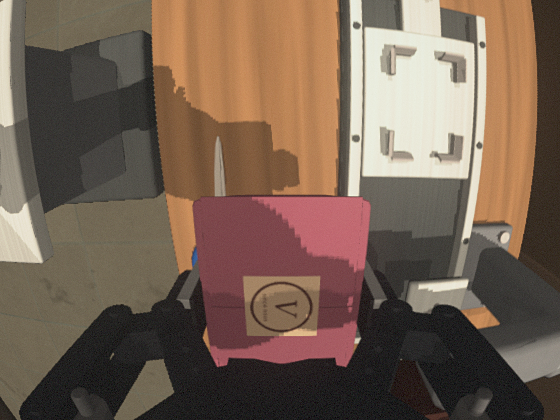

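The nest is in clear view: four corner angles around (385,48), (465,48), (462,155) and (383,155), with the rails at x≈350 and 485. I'm enlarging it.

```bash
python3 - <<'E'
from h import *
wcrop('w7',340,500,10,190,4,'c7')
E
```

View pics/c7.png

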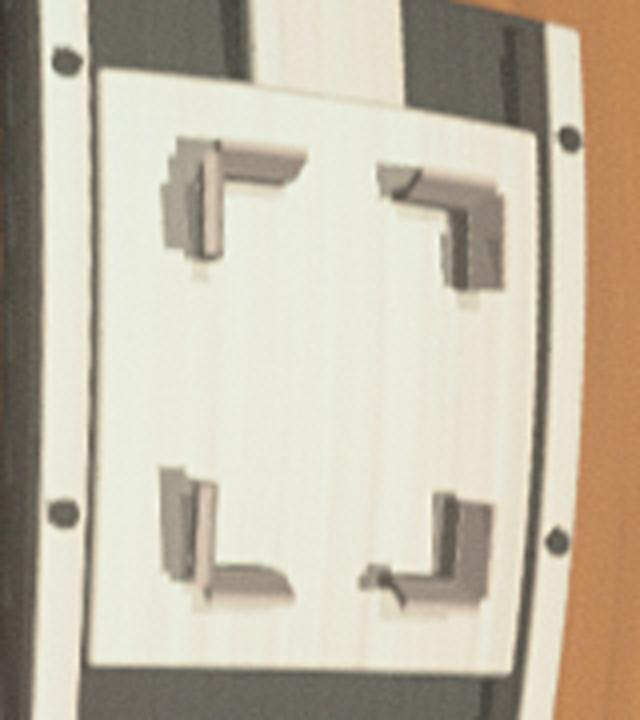

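```bash
python3 - <<'E'
from h import *
def show(l,z):
    b=wray('w7',cr(l,340,10,4),z); print(b,b.mean(0))
    for v in np.diff(np.vstack([b,b[:1]]),axis=0): print('  ',np.linalg.norm(v),np.degrees(np.arctan2(v[1],v[0])))
    return b
print('tray');show([(100,68),(537,132),(512,675),(90,662)],.022)
print('lips outer corner, z .037');show([(212,142),(500,192),(488,602),(204,604)],.037)
print('screws');show([(67,62),(570,138),(558,542),(64,513)],.024)
E
```

```text
tray
[[ 0.5095  0.0484  0.022 ]
 [ 0.6097  0.0445  0.022 ]
 [ 0.6045 -0.0763  0.022 ]
 [ 0.5042 -0.0714  0.022 ]] [ 0.557  -0.0137  0.022 ]
   0.10024833567955178 -2.1909150758437277
   0.12095173124397002 -92.48294167244781
   0.10037765483970221 177.20520997495066
   0.11989452386742254 87.45534690017479
lips outer corner, z .037
[[ 0.5265  0.0311  0.037 ]
 [ 0.5895  0.0269  0.037 ]
 [ 0.5873 -0.0573  0.037 ]
 [ 0.5232 -0.0575  0.037 ]] [ 0.5566 -0.0142  0.037 ]
   0.06316985385938996 -3.8131957501053386
   0.08423398697725765 -91.53017613465283
   0.06403868261404798 -179.8931858576065
   0.08858429166899057 87.8923340406405
screws
[[ 0.5025  0.0488  0.024 ]
 [ 0.6174  0.044   0.024 ]
 [ 0.6134 -0.046   0.024 ]
 [ 0.4984 -0.041   0.024 ]] [0.5579 0.0014 0.024 ]
   0.11500779342255375 -2.4090536566659755
   0.09008298265123689 -92.538549924305
   0.11507823037752775 177.49819821430714
   0.0898968858090821 87.41638494746685
```

```bash
python3 - <<'E'
from h import *
z=np.load('pics/w7.npz');fx,fy,cx,cy=z['k'];E=z['E']
def wp(u,v):
    d=z['d'][v,u];a=np.array([u-cx,v-cy]);r=np.linalg.norm(a);th=r/fx
    return z['E'][:3,:3]@np.array([a[0]/r*np.tan(th)*d,-a[1]/r*np.tan(th)*d,-d])+z['E'][:3,3]
p=np.array([.4382,-.0924,.1077])
for uv in [(215,215),(345,215),(225,340),(335,340),(281,306),(281,206),(281,345)]: print(uv,wp(*uv)-p)
wcrop('w7',180,390,180,380,4,'c8')
for f,e in [('w7',p),('w6',np.array([.4837,.3667,-.0111]))]:
    M=np.load(f'pics/{f}.npz')['E'][:3,:3]
    x=M[:,0]; 
    b=wray(f,[(281.5,306.5)],e[2]+.055)[0]-e; yx=np.arctan2(x[1],x[0]); print(f,b@[np.cos(yx),np.sin(yx),0],b@[-np.sin(yx),np.cos(yx),0])
E
```

```text
(215, 215) [-0.0226  0.0388  0.0549]
(345, 215) [0.0252 0.0364 0.0546]
(225, 340) [-0.026  -0.0194  0.0557]
(335, 340) [ 0.0228 -0.0222  0.0551]
(281, 306) [-0.0002 -0.0013  0.0558]
(281, 206) [0.0019 0.0415 0.0564]
(281, 345) [-0.0013 -0.0229  0.0557]
w7 2.4616770584238186e-05 -0.0020716975451543786
w6 0.0003388308742540422 -0.00025128771519792323
```

View pics/c8.png

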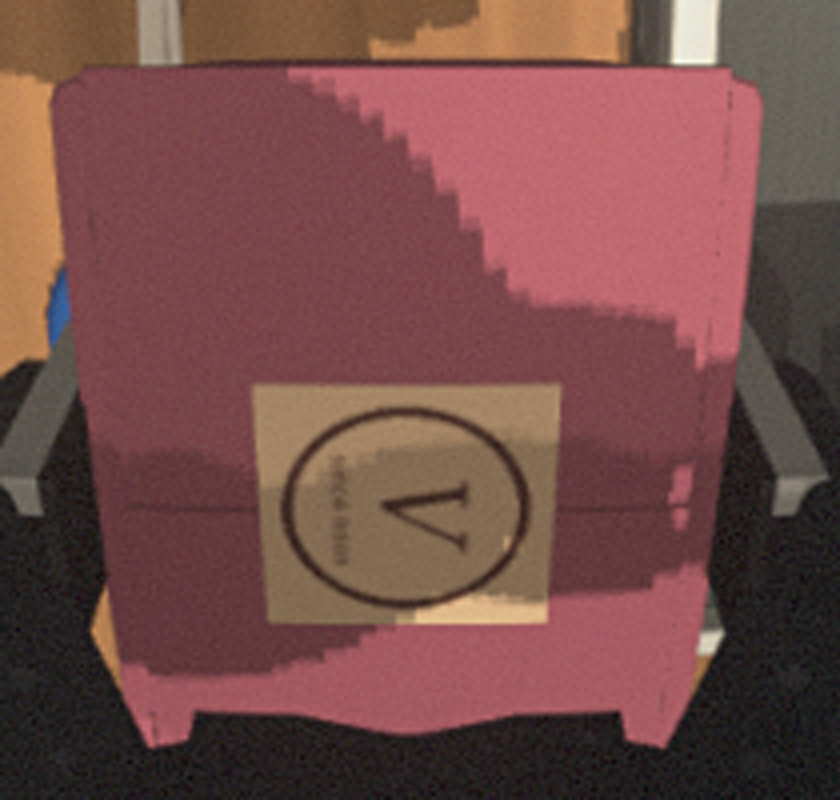

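```bash
python3 - <<'E'
from h import *
plan(.557,-.0138,-2.45,4)
E
```

```text
9.75 [ 0.4382 -0.0924  0.1077] -2.578950378075305 [-0.0705 -0.0162 -0.8962] 0.06529349835111885 ydir [-0.0013  0.0002 -1.    ]
[ 2.88  2.1  -0.03]
[ 2.88  2.09 -0.03]
[ 2.88  2.09 -0.03]
[ 2.88  2.09 -0.03]
```

Request:
carry_out --commands '[[-0.5,[2.88,0,2.05],[0,0,0]],[-0.5,[2.88,0,2.05],[0,0,0]],[-0.5,[2.88,0,2.05],[0,0,0]],[-0.5,[2.8,2,1.9],[0,0,0]],[-0.5,[0,2,0],[0,0,0]],[-0.5,[0,0,0],[0,0,0]],[-0.5,[0,0,0],[0,0,0]]]'

```text
clock: 10.62
eef_pos: [0.5565, -0.0148, 0.0687]
tcp_rot: [0.707, -0.707, 0.014, -0.014]
ft_force: [-0.2, -0.2, -2.0]
gripper_width: 0.0651
```

```bash
python3 - <<'E'
from h import *
plan(.557,-.0138,-2.45,1)
snap('wrist','w8');s=ctrl.state();print(s['eef_pos'])
E
```

```text
10.625 [ 0.5565 -0.0148  0.0687] -2.334401732051676 [-0.2036 -0.164  -1.9901] 0.06514368844939744 ydir [-0.0001  0.0003 -1.    ]
[0.04 0.1  0.12]
[ 0.5568 -0.0151  0.069 ]
```

View pics/w8.png

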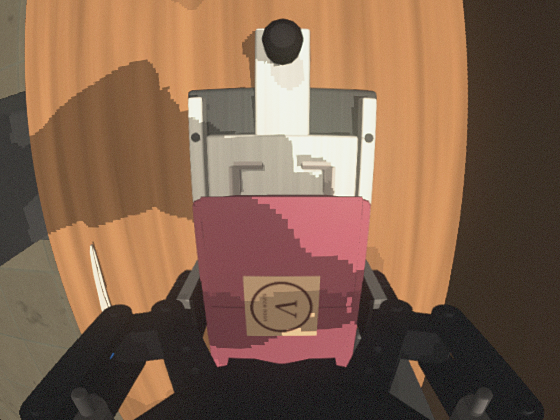

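Here the box hangs straight over the nest, with the far angles at (235,165) and (330,165), the screws at (195,137) and (369,138), and the knob at (283,40).

```bash
python3 - <<'E'
from h import *
print(wray('w8',[(195.5,137.5),(369,138)],.024),wray('w8',[(195.5,137.5),(369,138)],.024).mean(0))
t=wray('w8',[(208,135),(356.5,135.5)],.022);print(t,t.mean(0))
print(wray('w8',[(283,38)],.074))
z=np.load('pics/w8.npz');print(z['E'])
b=wray('w8',[(281.5,306.5)],.069+.055);print(b)
E
```

```text
[[0.5026 0.0478 0.024 ]
 [0.6175 0.0428 0.024 ]] [0.56   0.0453 0.024 ]
[[0.5108 0.0486 0.022 ]
 [0.6094 0.0443 0.022 ]] [0.5601 0.0465 0.022 ]
[[0.5624 0.0986 0.074 ]]
[[ 0.9992  0.0394  0.0116  0.5599]
 [-0.0411  0.9527  0.3012  0.0624]
 [ 0.0008 -0.3014  0.9535  0.2356]
 [ 0.      0.      0.      1.    ]]
[[ 0.5569 -0.0147  0.124 ]]
```

Request:
carry_out --commands '[[-0.5,[0.05,2,0.1],[0,0.1,0]],[-0.5,[0,1.5,0],[0,0,0]],[-0.5,[0,0.8,0],[0,0,0]],[-0.5,[0,0.5,0],[0,0,0]],[-0.5,[0,0,0],[0,0,0]]]'

```text
clock: 11.3
eef_pos: [0.5572, -0.0144, 0.0202]
tcp_rot: [0.707, -0.707, 0.015, -0.015]
ft_force: [-0.2, 0.9, -1.1]
gripper_width: 0.0655
```

```bash
python3 - <<'E'
from h import *
plan(.5573,-.0142,-2.45,1)
E
```

```text
11.3 [ 0.5572 -0.0144  0.0202] -2.4914553713343572 [-0.1598  0.8889 -1.0806] 0.06546138704019479 ydir [-0.0002  0.0001 -1.    ]
[ 0.01  0.02 -0.04]
```

Aligned to within 0.3 mm. I'm lowering the last 9 mm slowly.

Request:
carry_out --commands '[[-0.5,[0,0.3,0],[0,0,0]],[-0.5,[0,0.25,0],[0,0,0]],[-0.5,[0,0.15,0],[0,0,0]],[-0.5,[0,0,0],[0,0,0]]]'

```text
clock: 11.8
eef_pos: [0.5572, -0.0144, 0.0132]
tcp_rot: [0.707, -0.707, 0.015, -0.015]
ft_force: [0.8, -0.1, -0.8]
gripper_width: 0.0656
```

Request:
carry_out --commands '[[-0.5,[0,0.1,0],[0,0,0]],[-0.5,[0,0.1,0],[0,0,0]],[-0.5,[0,0,0],[0,0,0]]]'

```text
clock: 12.18
eef_pos: [0.5572, -0.0144, 0.0112]
tcp_rot: [0.707, -0.707, 0.015, -0.015]
ft_force: [0.8, -0.2, -1.7]
gripper_width: 0.0654
```

Request:
carry_out --commands '[[-0.5,[0,0.1,0],[0,0,0]],[-0.5,[0,0,0],[0,0,0]]]'

```text
clock: 12.42
eef_pos: [0.5573, -0.0144, 0.0109]
tcp_rot: [-0.707, 0.707, -0.015, 0.016]
ft_force: [-1.7, 0.2, 4.2]
gripper_width: 0.0654
```

Request:
carry_out --commands '[[-0.5,[0,0.05,0],[0,0,0]],[-0.5,[0,0,0],[0,0,0]]]'

```text
clock: 12.68
eef_pos: [0.5573, -0.0145, 0.0108]
tcp_rot: [-0.707, 0.707, -0.015, 0.016]
ft_force: [-2.8, -0.1, 10.0]
gripper_width: 0.0658
```

```bash
python3 - <<'E'
from h import *
plan(.5573,-.0142,-2.45,1)
snap('wrist','w9')
E
```

```text
12.675 [ 0.5573 -0.0145  0.0108] -2.4939849308303765 [-2.8416 -0.133  10.0307] 0.06575112616084693 ydir [ 0.0007 -0.0007 -1.    ]
[-0.01  0.03 -0.04]
```

View pics/w9.png

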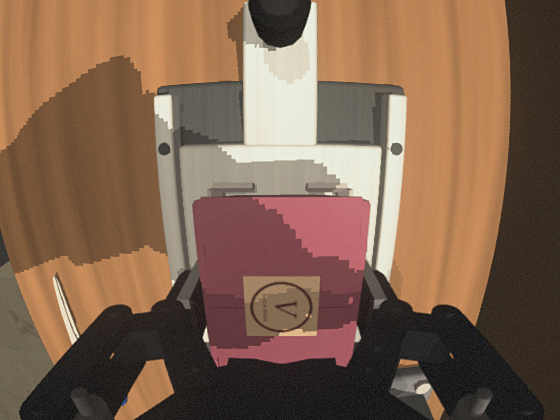

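Contact came at the expected seated height, eef z = 0.011, which puts the underside at about 22 mm. I'm relieving the push and opening the jaws.

Request:
carry_out --commands '[[-0.5,[0,-0.12,0],[0,0,0]],[0.7,[0,0,0],[0,0,0]],[1,[0,0,0],[0,0,0]],[1,[0,0,0],[0,0,0]],[1,[0,0,0],[0,0,0]]]'

```text
clock: 13.35
eef_pos: [0.5572, -0.0145, 0.0109]
tcp_rot: [0.707, -0.707, 0.015, -0.015]
ft_force: [0.7, -0.0, -0.6]
gripper_width: 0.0855
```

Request:
carry_out --commands '[[1,[0,-1,0],[0,0,0]],[1,[0,-3,0],[0,0,0]],[1,[0,-4,0],[0,0,0]],[1,[0,-4,0],[0,0,0]],[1,[0,0,0],[0,0,0]]]'

```text
clock: 13.98
eef_pos: [0.5593, -0.0139, 0.1347]
tcp_rot: [0.707, -0.707, 0.013, -0.018]
ft_force: [-0.3, 0.0, -0.7]
gripper_width: 0.0855
```

```bash
python3 - <<'E'
from h import *
plan(.5573,-.0142,-2.45,1)
snap('wrist','w10');snap('side','s2');wcrop('s2',200,380,150,280,4,'c9')
E
```

```text
13.975 [ 0.5593 -0.0139  0.1347] -2.496603676723042 [-0.3383  0.0167 -0.7015] 0.0854502636983165 ydir [ 0.0063  0.     -1.    ]
[-0.2  -0.03 -0.05]
```

View pics/w10.png

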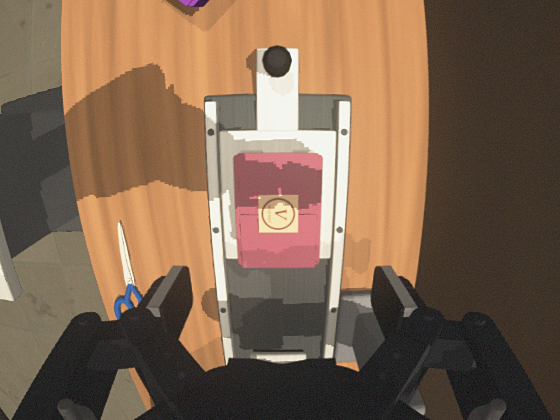

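View pics/c9.png

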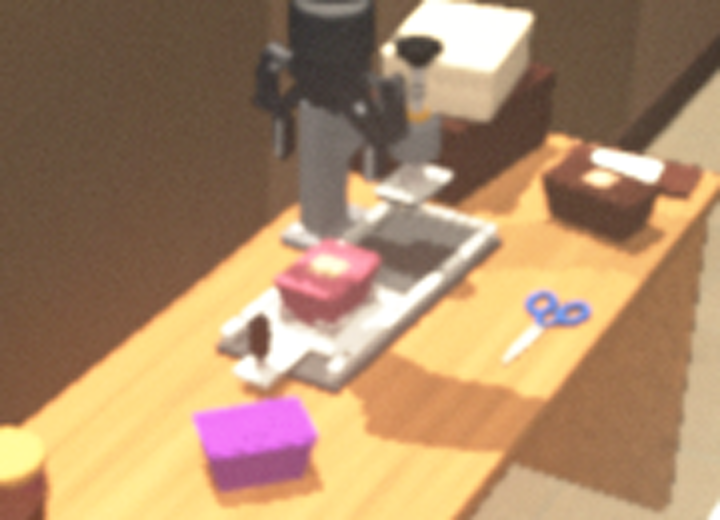

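Box stands level inside the angles and nothing else has moved. Next, pinch the shuttle knob from above.

```bash
python3 - <<'E'
from h import *
print('knob top',wray('w10',[(277,60.5)],.074)); print('lid',wray('w10',[(278.5,213.5)],.066), 'lid corners',wray('w10',[(235,154),(322,153),(317,267),(241,268)],.066).mean(0))
print('tray front',wray('w10',[(219,131),(336.5,131)],.022).mean(0))
plan(.562,.0985,-2.45,3)
E
```

```text
knob top [[0.562  0.0981 0.074 ]]
lid [[ 0.5579 -0.0144  0.066 ]] lid corners [ 0.5581 -0.0147  0.066 ]
tray front [0.5599 0.0458 0.022 ]
14.075 [ 0.5572 -0.0147  0.1315] -2.5020688318454747 [-0.3397  0.1914  0.0979] 0.08581014699313073 ydir [ 0.0009 -0.0004 -1.    ]
[-0.01  3.78 -0.02]
[-0.01  3.78 -0.02]
[-0.    3.78 -0.02]
```

Request:
carry_out --commands '[[0.4,[0,0,3.78],[0,0,0]],[0.2,[0,0,3.78],[0,0,0]],[0.1,[0,0,3.75],[0,0,0]],[0.1,[0,3,0],[0,0,0]],[0.1,[0,2.5,0],[0,0,0]],[0.1,[0,0,0],[0,0,0]]]'

```text
clock: 14.82
eef_pos: [0.56, 0.098, 0.0734]
tcp_rot: [-0.707, 0.707, -0.017, 0.013]
ft_force: [-0.6, -0.4, 0.7]
gripper_width: 0.0469
```

```bash
python3 - <<'E'
from h import *
snap('wrist','w11');plan(.562,.0983,-2.45,1)
E
```

```text
14.875 [0.5611 0.0984 0.0749] -2.469922784010976 [0.4092 0.3109 0.0579] 0.047157597294845505 ydir [-0.0032 -0.0003 -1.    ]
[ 0.09 -0.   -0.02]
```

View pics/w11.png

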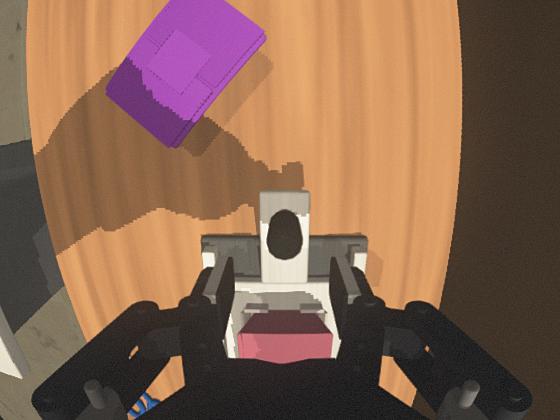

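Request:
carry_out --commands '[[0.1,[0.05,2.5,0],[0,0,0]],[0.1,[0,2.3,0],[0,0,0]],[0.1,[0,1.3,0],[0,0,0]],[0.1,[0,0,0],[0,0,0]]]'

```text
clock: 15.38
eef_pos: [0.5625, 0.0984, 0.0149]
tcp_rot: [-0.707, 0.707, -0.016, 0.015]
ft_force: [-0.1, -0.0, -0.1]
gripper_width: 0.0468
```

Request:
carry_out --commands '[[-0.2,[0,0,0],[0,0,0]],[-0.7,[0,0,0],[0,0,0]],[-1,[0,0,0],[0,0,0]],[-1,[0,0,0],[0,0,0]]]'

```text
clock: 15.88
eef_pos: [0.5616, 0.0988, 0.0161]
tcp_rot: [-0.707, 0.707, -0.016, 0.015]
ft_force: [-5.2, -0.5, 7.4]
gripper_width: 0.0201
```

```bash
python3 - <<'E'
from h import *
snap('wrist','w12');plan(.555,-.058,-2.45,6)
E
```

```text
15.925 [0.5616 0.0988 0.016 ] -2.4678068390403687 [-6.1463 -0.2819  7.0478] 0.0199664719929393 ydir [-0.001  -0.0004 -1.    ]
[ 0.   -2.62 -0.  ]
[ 0.   -2.62 -0.  ]
[ 0.   -2.62 -0.  ]
[ 0.   -2.62 -0.  ]
[ 0.   -2.62 -0.  ]
[ 0.   -2.62 -0.  ]
```

View pics/w12.png

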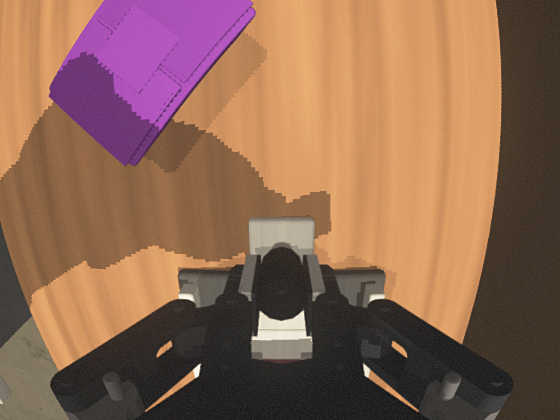

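Request:
carry_out --commands '[[-1,[-0.08,-0.12,-1],[0,0,0]],[-1,[0,0,-2],[0,0,0]],[-1,[0,0,-2.5],[0,0,0]],[-1,[0,0,-2.5],[0,0,0]],[-1,[0,0,-2.5],[0,0,0]],[-1,[0,0,-2],[0,0,0]],[-1,[0,0,-1.5],[0,0,0]],[-1,[0,0,0],[0,0,0]]]'

```text
clock: 16.92
eef_pos: [0.5553, -0.0443, 0.0162]
tcp_rot: [-0.706, 0.708, -0.017, 0.016]
ft_force: [-0.8, -1.1, -2.5]
gripper_width: 0.0204
```

Request:
carry_out --commands '[[-1,[0,0,-0.6],[0,0,0]],[-1,[0,0,-0.5],[0,0,0]],[-1,[0,0,0],[0,0,0]]]'

```text
clock: 17.3
eef_pos: [0.555, -0.0527, 0.0162]
tcp_rot: [-0.707, 0.707, -0.016, 0.015]
ft_force: [-1.8, -1.0, -1.8]
gripper_width: 0.0201
```

Request:
carry_out --commands '[[-1,[0,0,-0.3],[0,0,0]],[-1,[0,0,-0.2],[0,0,0]],[-1,[0,0,0],[0,0,0]]]'

```text
clock: 17.68
eef_pos: [0.5548, -0.0575, 0.0162]
tcp_rot: [-0.707, 0.707, -0.016, 0.015]
ft_force: [-2.4, 0.7, -1.3]
gripper_width: 0.02
```

Request:
carry_out --commands '[[-1,[0,0,-0.3],[0,0,0]],[-1,[0,0,0],[0,0,0]]]'

```text
clock: 17.92
eef_pos: [0.5546, -0.0608, 0.0162]
tcp_rot: [-0.707, 0.707, -0.016, 0.015]
ft_force: [-3.0, 0.8, 0.3]
gripper_width: 0.0199
```

Request:
carry_out --commands '[[-1,[0,0,-0.3],[0,0,0]],[-1,[0,0,-0.2],[0,0,0]],[-1,[0,0,0],[0,0,0]]]'

```text
clock: 18.3
eef_pos: [0.5547, -0.0608, 0.0162]
tcp_rot: [0.709, -0.705, 0.014, -0.014]
ft_force: [-4.1, 11.4, -1.1]
gripper_width: 0.0198
```

Request:
carry_out --commands '[[-1,[0,0,-0.3],[0,0,0]],[-1,[0,0,0],[0,0,0]]]'

```text
clock: 18.55
eef_pos: [0.5547, -0.0608, 0.0162]
tcp_rot: [0.71, -0.704, 0.013, -0.014]
ft_force: [-4.9, 18.3, -1.1]
gripper_width: 0.02
```

```bash
python3 - <<'E'
from h import *
snap('wrist','w13');snap('top','t2');wcrop('t2',268,398,160,250,6,'c10');plan(.555,-.07,-2.45,1)
E
```

```text
18.65 [ 0.5547 -0.0608  0.0162] -2.175096419586267 [-3.8508 19.5614 -1.8435] 0.0202131361855422 ydir [ 0.0008  0.0086 -1.    ]
[ 0.06 -0.92  0.27]
```

View pics/w13.png

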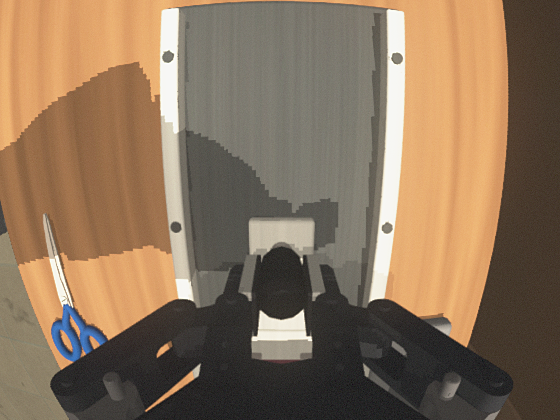

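View pics/c10.png

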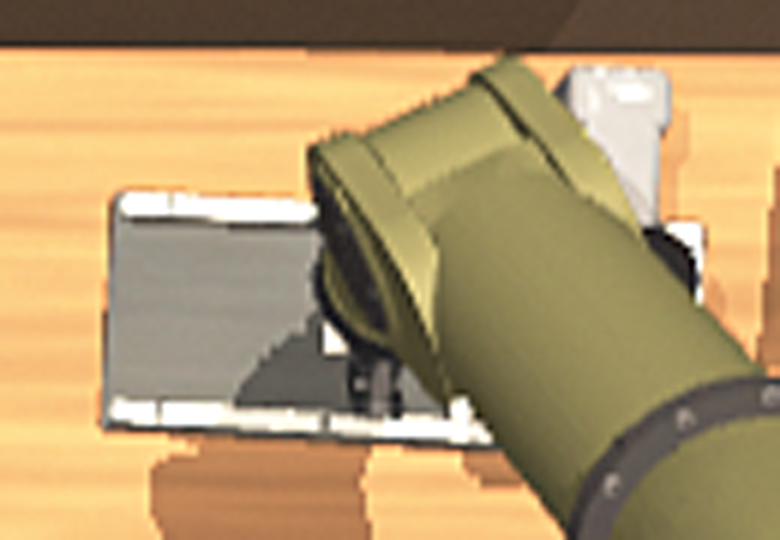

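```bash
python3 - <<'E'
from h import *
print(wray('w13',[(161,10),(404,11)],.024)); print(wray('w13',[(168,56.5),(397,58.5),(176,227.5),(387,228.5)],.024))
print(wray('w13',[(249,218),(314,218)],.034), wray('w12',[(249,218),(314,218)],.034))
print('base end in w10',wray('w10',[(205,100),(351,100)],.024),'w7 ends')
E
```

```text
[[0.4991 0.0742 0.024 ]
 [0.6226 0.0692 0.024 ]]
[[ 0.5025  0.0481  0.024 ]
 [ 0.6171  0.0428  0.024 ]
 [ 0.4986 -0.0421  0.024 ]
 [ 0.6131 -0.0471  0.024 ]]
[[ 0.5403 -0.0348  0.034 ]
 [ 0.5719 -0.036   0.034 ]] [[0.5474 0.1252 0.034 ]
 [0.5789 0.1238 0.034 ]]
base end in w10 [[0.4993 0.0761 0.024 ]
 [0.6235 0.0704 0.024 ]] w7 ends
```

Stopped with 18 N at knob y = −0.061, 138 mm from the base end, which is fully home. I'm relieving the push, letting go and rising clear.

Request:
carry_out --commands '[[-1,[0.05,0,0.6],[0,0,0]],[-1,[0,0,0],[0,0,0]]]'

```text
clock: 18.9
eef_pos: [0.5546, -0.0609, 0.0161]
tcp_rot: [0.707, -0.707, 0.015, -0.014]
ft_force: [-6.2, 3.9, 1.5]
gripper_width: 0.0203
```

Request:
carry_out --commands '[[-0.2,[0,0,0],[0,0,0]],[0.1,[0,0,0],[0,0,0]],[0.1,[0,0,0],[0,0,0]],[0.1,[0,-2,0],[0,0,0]],[0.1,[0,-4,0],[0,0,0]],[0.1,[0,-5,0],[0,0,0]],[0,[0,-5,0],[0,0,0]],[-0.5,[0,-5,0],[0,0,0]]]'

```text
clock: 19.9
eef_pos: [0.5554, -0.0626, 0.2281]
tcp_rot: [-0.707, 0.707, -0.015, 0.016]
ft_force: [1.8, -0.5, -0.2]
gripper_width: 0.0257
```

```bash
python3 - <<'E'
from h import *
plan(.55,-.176,-2.45,1);snap('wrist','w14')
E
```

```text
19.9 [ 0.5554 -0.0626  0.2281] -2.509202345935605 [ 1.8179 -0.4756 -0.2023] 0.025653569532063124 ydir [ 0.0009 -0.0001 -1.    ]
[ -0.05 -11.35  -0.06]
```

View pics/w14.png

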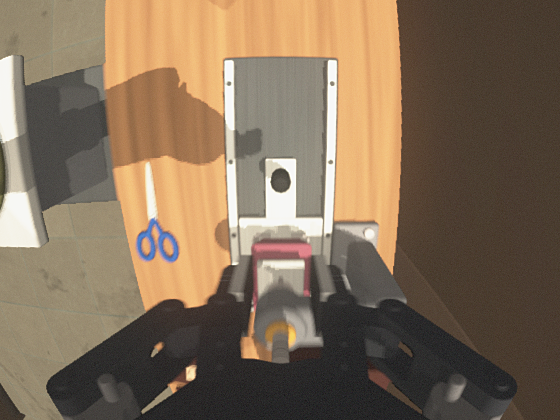

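Request:
carry_out --commands '[[-1,[0,-4,0],[0,0,0]],[-1,[0,-3,0],[0,0,0]],[-1,[-0.05,0,-4],[0,0,0]],[-1,[0,0,-4],[0,0,0]],[-1,[0,0,-3.2],[0,0,0]],[-1,[0,0,0],[0,0,0]],[-1,[0,0,0],[0,0,0]]]'

```text
clock: 20.82
eef_pos: [0.5501, -0.1734, 0.2962]
tcp_rot: [0.707, -0.707, 0.015, -0.015]
ft_force: [0.7, 0.5, 0.3]
gripper_width: 0.0003
```

```bash
python3 - <<'E'
from h import *
plan(.5495,-.175,-2.45,1);snap('wrist','w15');snap('side','s3');wcrop('s3',250,350,120,240,6,'c11')
E
```

```text
20.825 [ 0.5501 -0.1734  0.2962] -2.4661437712933845 [0.7092 0.496  0.3203] 0.0002625871824832954 ydir [ 0.0003  0.0007 -1.    ]
[-0.06 -0.16 -0.02]
```

View pics/w15.png

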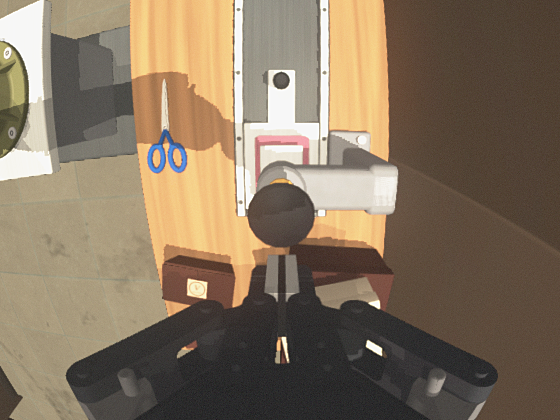

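View pics/c11.png

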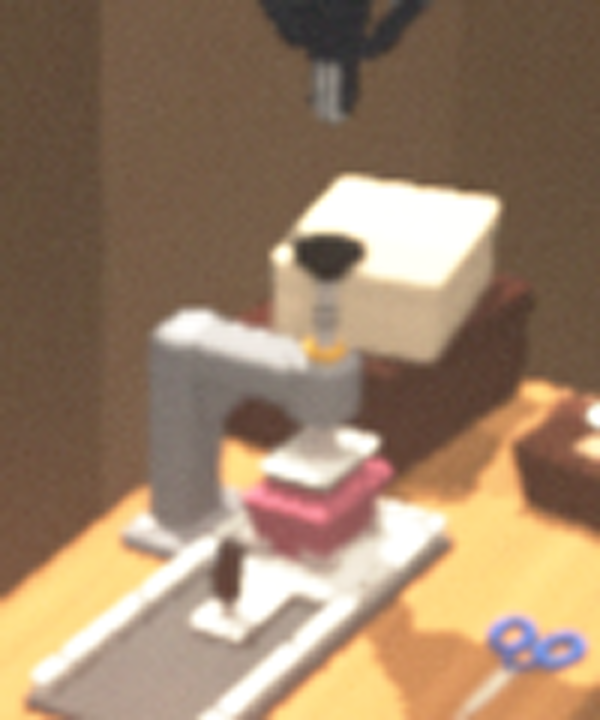

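Wrist view: palm knob centre at (281,214), shut fingertips at (283,257). The side view shows the box under the raised foot, centred and level.

```bash
python3 - <<'E'
from h import *
print(wray('w15',[(281,213.5)],.242), 'shuttle knob',wray('w15',[(281,79)],.074))
z=np.load('pics/w15.npz');fx,fy,cx,cy=z['k']
def wp(u,v):
    d=z['d'][v,u];a=np.array([u-cx,v-cy]);r=np.linalg.norm(a);th=r/fx
    return z['E'][:3,:3]@np.array([a[0]/r*np.tan(th)*d,-a[1]/r*np.tan(th)*d,-d])+z['E'][:3,3]
for uv in [(281,213),(270,200),(290,220)]: print(uv,wp(*uv))
for v in range(250,268,2): print(v,wp(277,v)-[.5501,-.1734,.2962],wp(289,v)[2]-.2962)
E
```

```text
[[ 0.5505 -0.1692  0.242 ]] shuttle knob [[ 0.5553 -0.0593  0.074 ]]
(281, 213) [ 0.5505 -0.1692  0.2407]
(270, 200) [ 0.5431 -0.1592  0.2404]
(290, 220) [ 0.5567 -0.1747  0.2411]
250 [-0.012  -0.136  -0.2978] -0.29615470650617165
252 [-0.0121 -0.1389 -0.2967] -0.292009239175935
254 [-0.0124 -0.1433 -0.2985] -0.28698831526353014
256 [-0.0013  0.0103  0.0281] 0.028558426661112968
258 [-0.0012  0.011   0.0318] 0.03217335754855877
260 [-0.0011  0.0114  0.0346] 0.03439563435131754
262 [-0.0011  0.0111  0.036 ] 0.0373189097849409
264 [-0.0011  0.0117  0.0391] 0.038106013322215415
266 [-0.0011  0.0115  0.0407] 0.04134047434094584
```

Request:
carry_out --commands '[[-1,[0,3,0],[0,0,0]],[-1,[0,2.5,0],[0,0,0]],[-1,[0,1.5,0],[0,0,0]],[-1,[0,0.6,0],[0,0,0]],[-1,[0,0,0],[0,0,0]]]'

```text
clock: 21.55
eef_pos: [0.5503, -0.1739, 0.2205]
tcp_rot: [0.707, -0.707, 0.015, -0.015]
ft_force: [0.0, 0.4, 0.2]
gripper_width: 0.0003
```

Request:
carry_out --commands '[[-1,[0,0.3,0],[0,0,0]],[-1,[0,0,0],[0,0,0]]]'

```text
clock: 21.8
eef_pos: [0.5502, -0.1742, 0.2175]
tcp_rot: [-0.707, 0.707, -0.015, 0.016]
ft_force: [-0.7, 0.4, 1.1]
gripper_width: 0.0001
```

Request:
carry_out --commands '[[-1,[0,0.3,0],[0,0,0]],[-1,[0,0,0],[0,0,0]]]'

```text
clock: 22.05
eef_pos: [0.5503, -0.1742, 0.2144]
tcp_rot: [-0.707, 0.707, -0.015, 0.016]
ft_force: [0.4, -0.3, 3.3]
gripper_width: -0.0001
```

Request:
carry_out --commands '[[-1,[0,0.3,0],[0,0,0]],[-1,[0,0,0],[0,0,0]]]'

```text
clock: 22.3
eef_pos: [0.5502, -0.1742, 0.2112]
tcp_rot: [0.707, -0.707, 0.015, -0.016]
ft_force: [0.1, 0.2, 2.9]
gripper_width: 0.0001
```

Request:
carry_out --commands '[[-1,[0,0.3,0],[0,0,0]],[-1,[0,0.2,0],[0,0,0]],[-1,[0,0,0],[0,0,0]]]'

```text
clock: 22.68
eef_pos: [0.5502, -0.1742, 0.2061]
tcp_rot: [0.707, -0.707, 0.015, -0.015]
ft_force: [0.4, 0.2, 4.3]
gripper_width: -0.0001
```

Request:
carry_out --commands '[[-1,[0,0.2,0],[0,0,0]],[-1,[0,0,0],[0,0,0]]]'

```text
clock: 22.92
eef_pos: [0.5503, -0.1742, 0.2046]
tcp_rot: [-0.707, 0.707, -0.015, 0.016]
ft_force: [0.1, -0.9, 8.4]
gripper_width: 0.0001
```

Request:
carry_out --commands '[[-1,[0,0.2,0],[0,0,0]],[-1,[0,0,0],[0,0,0]]]'

```text
clock: 23.18
eef_pos: [0.5503, -0.1742, 0.2028]
tcp_rot: [-0.707, 0.707, -0.015, 0.016]
ft_force: [-0.8, -1.0, 9.2]
gripper_width: -0.0
```

Request:
carry_out --commands '[[-1,[0,0.2,0],[0,0,0]],[-1,[0,0,0],[0,0,0]]]'

```text
clock: 23.42
eef_pos: [0.5503, -0.1742, 0.2009]
tcp_rot: [-0.707, 0.707, -0.015, 0.016]
ft_force: [-1.0, -1.0, 9.3]
gripper_width: -0.0002
```

Request:
carry_out --commands '[[-1,[0,0.2,0],[0,0,0]],[-1,[0,0,0],[0,0,0]]]'

```text
clock: 23.68
eef_pos: [0.5503, -0.1742, 0.199]
tcp_rot: [-0.707, 0.707, -0.015, 0.016]
ft_force: [-1.3, -0.5, 10.4]
gripper_width: -0.0001
```

The 3 N foot jump came at eef z≈0.2052, which is travel 0.012, so travel 0.023 corresponds to eef z≈0.194.

Request:
carry_out --commands '[[-1,[0,0.25,0],[0,0,0]],[-1,[0,0,0],[0,0,0]]]'

```text
clock: 23.92
eef_pos: [0.5503, -0.1743, 0.1966]
tcp_rot: [-0.707, 0.707, -0.015, 0.016]
ft_force: [-1.1, 0.3, 12.4]
gripper_width: 0.0001
```

Request:
carry_out --commands '[[-1,[0,0.22,0],[0,0,0]],[-1,[0,0,0],[0,0,0]],[-1,[0,0,0],[0,0,0]]]'

```text
clock: 24.3
eef_pos: [0.5503, -0.1743, 0.1947]
tcp_rot: [-0.707, 0.707, -0.015, 0.016]
ft_force: [-2.6, 0.0, 13.0]
gripper_width: 0.0001
```

```bash
python3 - <<'E'
from h import *
plan(.5495,-.175,-2.45,1);snap('side','s4');wcrop('s4',270,340,150,230,9,'c12')
_,W=pts('s4');z=np.load('pics/s4.npz')
snap('wrist','w16')
E
```

```text
24.3 [ 0.5503 -0.1743  0.1947] -2.5009717029385055 [-2.6451  0.0199 13.0019] 0.00014979184123406386 ydir [ 0.0013 -0.0009 -1.    ]
[-0.08 -0.08 -0.05]
```

View pics/c12.png

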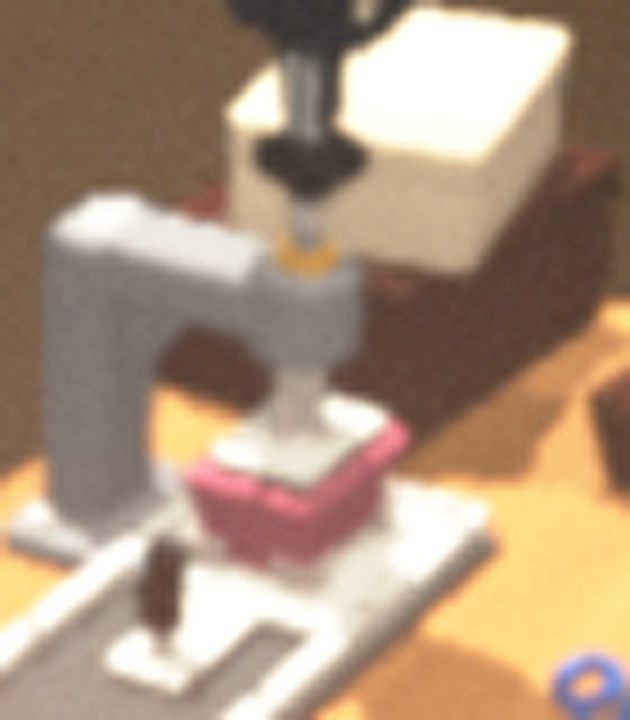

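View pics/w16.png

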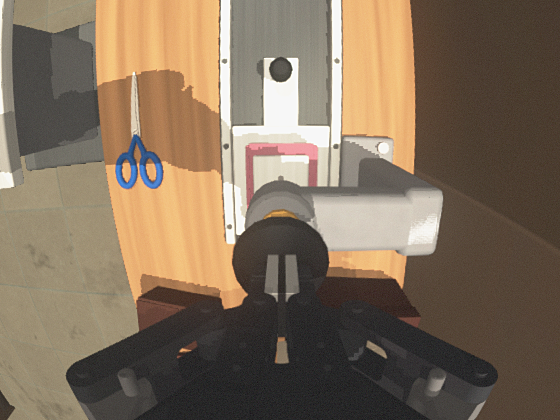

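```bash
python3 - <<'E'
from h import *
def med(f,cells):
    z=np.load(f'pics/{f}.npz');fx,fy,cx,cy=z['k'];o=[]
    for u,v in cells:
        d=z['d'][v,u];a=np.array([u-cx,v-cy]);r=np.linalg.norm(a);th=r/fx
        o.append((z['E'][:3,:3]@np.array([a[0]/r*np.tan(th)*d,-a[1]/r*np.tan(th)*d,-d])+z['E'][:3,3])[2])
    return np.median(o),np.std(o)
print('rest',med('w15',[(u,v) for u in range(270,292) for v in range(200,225)]))
print('now',med('w16',[(u,v) for u in list(range(245,260))+list(range(304,318)) for v in range(250,262)]), med('w16',[(u,v) for u in range(262,300) for v in range(238,250)]))
# edge of knob at rest
print('rest edge',med('w15',[(u,v) for u in list(range(256,262))+list(range(302,308)) for v in range(208,220)]),med('w15',[(u,v) for u in range(270,292) for v in range(190,200)]))
# guide top / arm top references
wcrop('s3',290,320,150,185,20,'c13');wcrop('s4',290,320,150,190,20,'c14')
a=cv2.imread('pics/c13.png');b=cv2.imread('pics/c14.png');h=min(len(a),len(b),600)
cv2.imwrite('pics/c15.png',np.hstack([a[:h,:400],b[:h,:400]]) if 0 else cv2.resize(np.hstack([a[:700],b[:700]]),None,fx=.66,fy=.8))
E
```

```text
rest (np.float64(0.2411020367728396), np.float64(0.009480724244119495))
now (np.float64(0.21763469390788356), np.float64(0.015369030482912998)) (np.float64(0.21796244244644597), np.float64(0.011638020421016328))
rest edge (np.float64(0.23959039518766806), np.float64(0.026166372439840553)) (np.float64(0.23893541879406896), np.float64(0.015100506734055849))
```

View pics/c15.png

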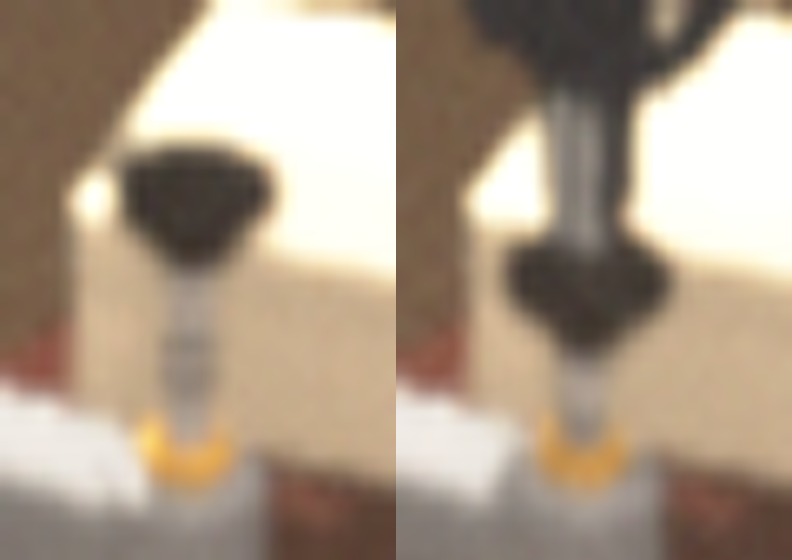

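Every check puts the travel at 0.022 to 0.024 with 13 N on the knob. One still hold, then I hand in.

Request:
carry_out --commands '[[-1,[0,0,0],[0,0,0]],[-1,[0,0,0],[0,0,0]],[-1,[0,0,0],[0,0,0]],[-1,[0,0,0],[0,0,0]]]'

```text
clock: 24.9
eef_pos: [0.5503, -0.1742, 0.1947]
tcp_rot: [-0.707, 0.707, -0.015, 0.016]
ft_force: [-1.4, -0.4, 12.1]
gripper_width: -0.0001
```

```bash
python3 - <<'E'
from h import *
s=ctrl.state();print(s['clock'],s['eef_pos'],s['ft_force'])
if abs(s['eef_pos'][2]-.1945)<.002: print(ctrl.finish_job())
E
```

```text
24.9 [ 0.5503 -0.1742  0.1947] [-1.3518 -0.3945 12.0888]
the job is handed in; nothing more can be done
None
```

The job is handed in at 24.9 s: the box is in the nest, the shuttle is fully home, and the arm is holding the knob down between the two grooves.

**What I did**
- **Box:** I gripped the pink box at the rim with 25 N, carried it level and lowered it into the corner angles. It touched down at the expected height, with up to 10 N of downward push for a moment before I let go.
- **Shuttle:** I pinched the shuttle knob and pushed until the shuttle stopped with about 18 N. The shuttle knob is then 138 mm from the end of the base, as it should be when fully home.
- **Palm knob:** I pressed it slowly with the closed fingertips. The foot met the lid at the expected point, and I stopped about 10.5 mm further down.

**Last checks**
- **Travel:** It comes to 22.5 mm from the foot's contact point, 21 to 23 mm from wrist depth and about 24 mm from the side picture. All lie between the grooves at 18 and 28 mm, and the upper groove never went past the guide.
- **Force and hold:** The knob took 12 to 13 N and the arm was steady.
- **Bystanders:** I saw none of the other goods move, but I took no full final picture of the whole bench.

**What disagreed**
- **Fingertip position:** The reported tool point sits about 41 mm beyond where the fingers really are. Because of that, my first close shut on air just above the lid, touching nothing. After that I worked from the fingertip height measured by the wrist camera.
- **Shuttle travel:** The shuttle moved about 159 mm rather than 170, so it seems to have started about 11 mm in.
- **Plunger axis:** My estimates of its position along the bench differed by up to 7 mm, which is harmless on a 52 mm knob.

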